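Set a capping fixture's jaw with a ball-lock pin

ROBOT

A 6-joint arm with a two-finger parallel gripper is mounted at the origin on a cart in front of the work surface, level with it; the furniture and walls round the work are solid. World frame = base frame: x ahead of the robot, y to its left, z up, the work surface at z = 0. Lengths are in m, angles in degrees, forces in N, time in s.
With the tool pointing down it reaches from about 0.4 to 0.825 m from the base axis. Payload 7 kg.
Tool frame: the origin (TCP) lies midway between the tips of the shut fingers; the grasp point (between the pads) lies r.hold_point_z behind it (r.hold_point_z is the distance from the TCP to the grasp point, in m); z points along the fingers, x is the direction in which the jaws open and shut, and the axes are right-handed (so a half turn about z gives the same grasp; the last joint's range is limited). The gripper opens to 88 mm and grips with 3 to 60 N. Pads are 19 mm wide; open, the fingers measure 130 mm over their backs; the gripper's body (78 mm by 193 mm) begins 47 mm behind the grasp point.
Start: joints at [83.486, 20.546, 0.682, 0, -70.136, -16.507], TCP at [0.264, 0.621, 0.227] pointing down, gripper open.
Joint ranges: [-176.03, 176.03], [-82.01, 121.73], [-58.28, 71.71], [-173.87, 95.51], [-174.79, -0.11], [-173.66, 173.66]. Speed limits (degrees/s): [136.94, 136.94, 172.46, 180, 180, 180].

INTERFACE

Orientations are given as [roll, pitch, yaw] about the fixed x, y, z axes, in that order (R = Rz(yaw) Ry(pitch) Rx(roll)).
In Python, from plant import get_state, viewer, close_job, r gives the robot as it stands.
- The arm moves only by the tool apply_moves, never from a script. Its argument "plan" is a list of rows, each a list of 3 entries, a list of its own where there are three numbers: the closure in counts, from 0 (fully open) to 255 (shut), then the shift along the tool's x, y, z in units of 50 mm (1.0 is 50 mm), then the turn about the tool's z in units of 6 degrees (1.0 is 6 degrees). A call has 1 to 12 rows; each row shifts and turns the commanded pose from where the row before left it, along the tool's axes as they then stand; what a row does not reach is not made up. A row lasts 1/8 s, in which the tool goes at most 62.5 mm and 10.7 degrees, less where a joint would pass 70% of its speed; a pose out of reach is approached as far as the arm can. A call is refused whole if a number of a shift passes 1 or a number of a turn 1, either way. A call with a gripper value outside its range is refused whole. The fingers move at their own pace and stop on an object; "squeeze" is the grip in N (left out, the last holds). Time passes only in rows, so rows that do not move let the fingers close. It gives the time, the measured TCP pose, the force and the opening at its end, in the units of the state.
- get_state(): the state, without advancing time (a new reading comes with each control period).
- viewer.capture(name): name is "scene" or "top" or "wrist"; returns a dict with "frame" (420x560x3 uint8, blue, green, red), "K" (3x3 intrinsics, pixels), "R" (3x3) and "t" (3): a world point X has camera coordinates R X + t; the wrist camera has in their place "mount" (4x4, takes a point from camera to tool coordinates, whose origin is the TCP and whose axes are the tool frame's). Camera axes: x right, y down, z forward; pixel columns grow to the right and rows downward; lengths in m; the calibration is good to about 2 mm. A picture is of the moment at which its call begins: read the wrist's pose just before it. There is no depth.
- close_job(): hands the job in, once; it reports no verdict.
The state is a dict: "time_s": time; "joints": joint angles; "qd": joint speeds; "joint_torque": joint torques, N m; "tcp_pos": TCP position; "eef_rot": TCP orientation; "contact_force": force on the tool from outside, world axes, zero at the start; "moment": the same for the moment, N m; "gripper_width": finger opening in m.
Only numpy, scipy, OpenCV 4.12 (cv2) and the standard library are available. Lean on these libraries where they do the work, as an engineer would, in place of code of your own. Each camera call takes 0.05 s, during which the arm holds its last target.

TASK

Set the bottle-capping fixture for the bottle that stands in it: stand the ball-lock pin (the steel one with the push button) nose down in the bush of the sliding jaw and ease the jaw towards the bottle until the pin's nose drops into the index hole hidden under the slide, then press the button to run the pin down through both holes until its shoulder sits on the bush, and let the button spring back out so the balls lock. Prove the lock with a light upward tug on the pin's head, enough to feel the balls hold, and leave the pin fully home. Do not force the pin, do not squeeze the glass bottle with the jaw, and leave the plain dowel and everything else on the bench where it is.

Things in the scene. Friction and masses are not known exactly. Their poses are not given: they have to be found in the camera images.
- pin: steel ball-lock pin, about 0.2 kg, upright in one of the stand's two holes. Origin at its flat nose tip, z up the axis. Shank 16 mm (nose tapers from 12 mm over 3 mm); 4 balls 23 mm above the tip, 21.4 mm over the balls, rigid unless the button is fully pressed; flange 34 mm wide at 51-55 mm (shoulder at 51); knurled grip head 29 mm wide at 55-75 mm; 13 mm button on top, face at 84 mm
- pin_button (a joint): travel of the pin's spring button into the head, m: 0 = out (balls out, locked), 0.006 = fully in (balls flush with the shank); spring 2 N at first, 4.5 N fully in. While the balls are inside a hole they drag and keep the button in; go on pressing (5 to 10 N in all) to slide the pin. The last 2 mm go with a click
- button_top (a point): centre of the button's upper face, on the pin's axis; z up
- jig: the fixture, fixed; bed 320x100 mm. Origin under its centre, x along the slide towards the bottle. The jaw rides on a channel 70 mm wide, 46 mm high. A steel index strip, 8 mm thick, with one 17.5 mm hole on the slide's centre line, is clamped 1 mm under the slide, covered by it. Where it was clamped is unknown: its hole comes under the bush at a jaw travel somewhere between 0.031 and 0.045
- jaw: the sliding jaw (plate, bush, knob, jaw plate with rubber pad). Origin at the bush's axis on its underside, x towards the bottle. In the fixture's frame its x is -0.050 m fully back; the travel is counted from there, at most 0.056. Pad face 67.5 mm ahead of the bush: touches the bottle at a travel of about 0.050. Jaw plate top 107 mm above the bench. Stays where left; takes about 3 N to slide
- bush (a point): centre of the upper mouth of the bush in the jaw, 61 mm above the bench; hole 17.5 mm wide through 14 mm of jaw. Pin tip below it: 15 mm with the nose resting on the strip; 20 mm once the nose has dropped in the index hole and the balls rest on the bush; 51 mm fully home, shoulder on the bush. Locked, the pin has about 2 mm of upward play until the balls meet the strip from below
- knob (a point): centre of the grip of the jaw's round black pull knob, 83 mm above the bench: 26 mm across from 77 to 91 mm height, on a 20 mm neck; 66 mm behind the bush along the fixture's -x. Moves with the jaw
- stand: wooden pin stand 130x54x56 mm, fixed; origin under its centre, x along its length; two loose 25 mm through holes at x = -35 and +35 mm; the pins' flanges rest on its top
- dowel: plain locating dowel 19 mm across with a 36 mm black mushroom knob and no button, in the other hole of the stand; too thick for the bush; a bystander. Origin at its lower tip
- bottle: full glass oil bottle, 55 mm square, 194 mm high, standing loose in the fixture's nest; origin under its centre
- label_roll: roll of blank labels lying flat, 83 mm across, 44 mm high; a bystander; origin under its centre
- cap_a: black bottle cap, 30 mm across, 26 mm high; a bystander; origin under its centre
- cap_b: another black bottle cap, same size; a bystander; origin under its centre
- whetstone: black oil stone 52x78x21 mm; a bystander; origin under its centre
Not all that is in view belongs to the job. Leave any turquoise look-alike of the pin alone.

How it is judged (in metres and radians):
On the way, in this order (a step that is already met when the one before it is completed fails the run):
1. the pin stands in the bush with its nose dropped into the index hole, its balls resting on the bush and its button out (z of pin in the frame of bush between -0.0215 and -0.0182 m and horizontal distance between pin and bush below 0.005 m and value of joint pin_button below 0.001 m), for 0.1 s.
2. the pin is home in bush and index hole with its shoulder on the bush, and the button is back out (z of pin in the frame of bush below -0.0495 m and horizontal distance between pin and bush below 0.005 m and value of joint pin_button below 0.001 m), for 0.2 s.
3. the locked pin is tugged upward until its balls hold it against the strip (more than 4 N, button out) (z of pin in the frame of bush between -0.0495 and -0.046 m and contact force between pin and jig above 4 N and contact force between the fingers and pin above 2 N and value of joint pin_button below 0.0015 m), for 0.1 s.
At the end, for the whole second after the job is handed in: the pin is locked through the bush and the index strip: its tip 49.5 mm or more below the bush mouth (shoulder within 1.5 mm of the bush), its button out to within 1 mm, at rest and released; the bottle stands upright in its nest and the dowel in its stand (all of step 2 and linear speed of pin below 0.01 m/s and angle between bottle's own z axis and vertical below 0.05 rad and horizontal distance between bottle and jig below 0.105 m and angle between dowel's own z axis and vertical below 0.25 rad); the robot touches nothing.
It fails at once if the pin is forced: more than 40 N between the pin and the fixture (contact force between pin and jig above 40 N).
It fails at once if the jaw squeezes the glass bottle with more than 15 N (contact force between jaw and bottle above 15 N).
It fails at once if the bottle in the nest is shifted more than 10 mm or tipped (distance of bottle from where it was at the start of the episode above 0.01 m or angle between bottle's own z axis and vertical above 0.15 rad).
It fails at once if a bystander is moved more than 30 mm (distance of any of dowel, label_roll, cap_a, cap_b, whetstone from where it was at the start of the episode above 0.03 m).
It also fails if it takes over 69 s, if anything falls off the work surface, if the arm or the gripper's body presses on something with over 40 N, if the wrist force passes 120 N, or if a joint passes its speed limit or range.

## Working session

There is one attempt and no reset: what is moved stays moved. The work goes in short steps, Python scripts to look and compute and a tool call to move; the robot and the scene stay as the last step left them, time stands still between calls to the robot, and variables do not carry over. Pictures are saved under pics/ and viewed, and the job is handed in when it is done.

Besides the shell and the picture viewer there is one more tool, called after "Emit:" in YAML: its name, and indented under it one key for each argument. apply_moves: Moves the arm, as the interface text tells. Its arguments: {"type":"object","properties":{"plan":{"type":"array","items":{"type":"array"}},"squeeze":{"type":"number"}},"required":["plan"]}

```bash
mkdir -p pics; ls; python3 - <<'E'
from plant import get_state, viewer, r
import cv2
print(get_state()); print(r.hold_point_z)
for n in ("scene","top","wrist"):
    c=viewer.capture(n); cv2.imwrite(f"pics/{n}0.png",c["frame"])
    import pickle; pickle.dump(c,open(f"{n}0.pkl","wb"))
    print(n,{k:v for k,v in c.items() if k!="frame"})
E
```

```text
pics
{'time_s': 0.0, 'joints': array([ 8.34856614e+01,  2.05926268e+01,  6.33120139e-01, -1.83505768e-02,
       -7.01355440e+01, -1.65068673e+01]), 'qd': array([ 0.09004528,  0.00572402,  0.10746835,  0.05403058, -0.04950786,
       -0.07904551]), 'joint_torque': array([ 1.37873467e-04, -5.82716703e+01,  2.93067563e+01,  6.99720472e+00,
        7.19439398e-03, -1.55749526e-04]), 'tcp_pos': array([0.2638179 , 0.62077823, 0.22560984]), 'eef_rot': array([-1.79989530e+02, -9.60348950e-02, -1.13027465e+02]), 'contact_force': array([ 0.47583103, -0.02777726, -0.17774285]), 'moment': array([-0.05081141, -0.01847952,  0.03867939]), 'gripper_width': 0.08786047898233236}
0.0188
scene {'K': array([[509.07462116,   0.        , 274.43769301],
       [  0.        , 509.07462116, 210.80900673],
       [  0.        ,   0.        ,   1.        ]]), 'R': array([[-0.85232711, -0.52298173,  0.00534805],
       [-0.31704576,  0.50851734, -0.80055736],
       [ 0.4159573 , -0.68403232, -0.59923226]]), 't': array([0.30877539, 0.42686126, 0.56464732])}
top {'K': array([[475.26422958,   0.        , 282.62718283],
       [  0.        , 475.26422958, 204.54857656],
       [  0.        ,   0.        ,   1.        ]]), 'R': array([[ 0.03585117, -0.99934761,  0.0043644 ],
       [-0.97170889, -0.03587913, -0.23344062],
       [ 0.23344491,  0.0041282 , -0.97236127]]), 't': array([-0.32708174,  0.56201476,  0.80384594])}
wrist {'K': array([[331.5257995 ,   0.        , 283.11299431],
       [  0.        , 331.5257995 , 214.82755255],
       [  0.        ,   0.        ,   1.        ]]), 'mount': array([[ 9.99999649e-01,  6.25149358e-05,  8.35774023e-04,
         2.12223687e-04],
       [-2.81292064e-04,  9.64405331e-01,  2.64428209e-01,
        -7.05483550e-02],
       [-7.89494211e-04, -2.64428352e-01,  9.64405010e-01,
        -1.56907805e-01],
       [ 0.00000000e+00,  0.00000000e+00,  0.00000000e+00,
         1.00000000e+00]])}
```

View pics/scene0.png

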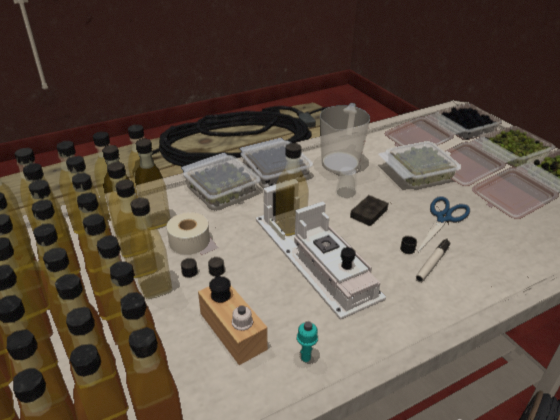

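View pics/top0.png

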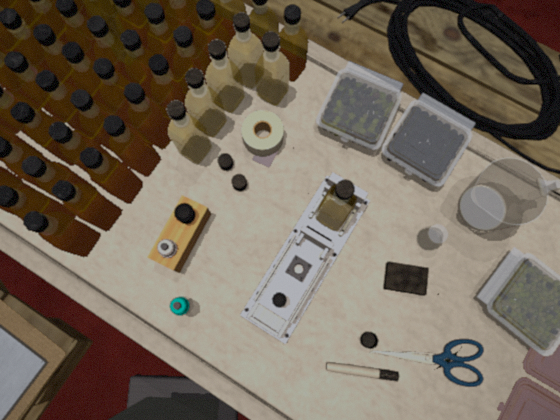

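View pics/wrist0.png

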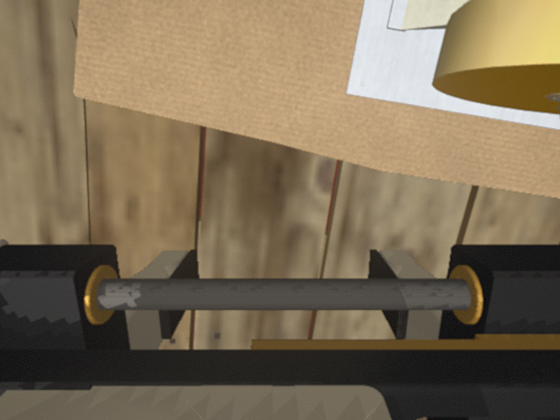

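```bash
cat > h.py <<'E'
import numpy as np, cv2, pickle
def load(n): return pickle.load(open(n+".pkl","rb"))
def ray(c,u,v):
    d=np.linalg.inv(c["K"])@[u,v,1.]; R,t=c["R"],c["t"]
    return -R.T@t, R.T@d
def plane(c,u,v,z):
    o,d=ray(c,u,v); return o+d*(z-o[2])/d[2]
def proj(c,X):
    p=c["K"]@(c["R"]@np.asarray(X,float)+c["t"]); return p[:2]/p[2]
def tri(rs):
    A=0;b=0
    for o,d in rs:
        d=d/np.linalg.norm(d);P=np.eye(3)-np.outer(d,d);A=A+P;b=b+P@o
    return np.linalg.solve(A,b)
def crop(img,x0,y0,w,h,s,fn):
    cv2.imwrite(fn,cv2.resize(img[y0:y0+h,x0:x0+w],None,fx=s,fy=s,interpolation=cv2.INTER_CUBIC))
E
python3 - <<'E'
from h import *
t=load("top0");s=load("scene0")
a=cv2.resize(t["frame"][190:320,140:240],None,fx=4,fy=4,interpolation=2)
b=cv2.resize(s["frame"][270:370,190:290],None,fx=4,fy=4,interpolation=2)
b=cv2.copyMakeBorder(b,0,a.shape[0]-b.shape[0],0,0,0)
cv2.imwrite("pics/c1.png",np.hstack([a,b]))
a=cv2.resize(t["frame"][170:345,235:375],None,fx=3.4,fy=3.4,interpolation=2)
cv2.imwrite("pics/c2.png",a)
E
```

```text
(no output)
```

View pics/c1.png

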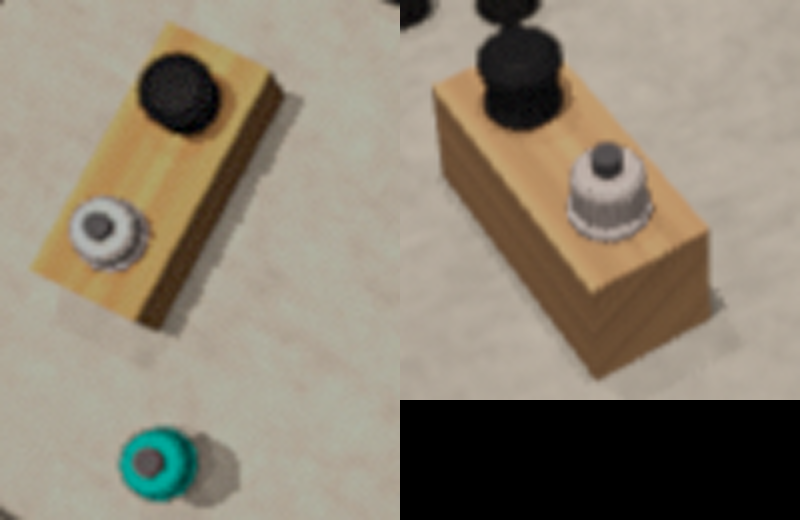

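View pics/c2.png

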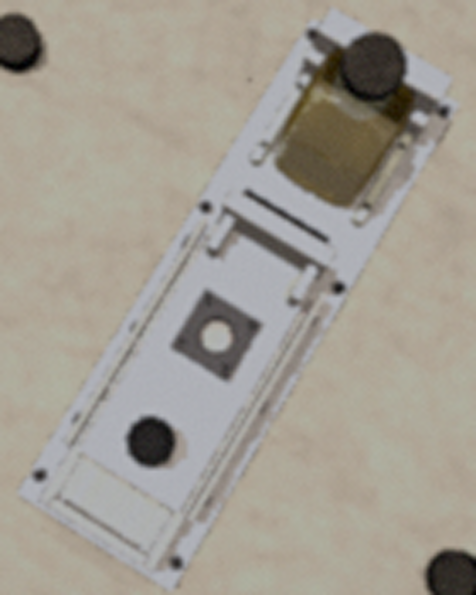

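```bash
python3 - <<'E'
from h import *
t=load("top0");s=load("scene0")
def blob(c,x0,y0,x1,y1,lo,hi):
    g=cv2.cvtColor(c["frame"],cv2.COLOR_BGR2GRAY)[y0:y1,x0:x1]
    g=cv2.resize(g,None,fx=8,fy=8,interpolation=2)
    m=((g>=lo)&(g<=hi)).astype(np.uint8)
    n,l,st,ce=cv2.connectedComponentsWithStats(m)
    r=[]
    for i in np.argsort(-st[1:,4])[:3]+1:
        r.append((np.round(ce[i]/8+[x0-.44,y0-.44],2),st[i,4]/64,st[i,2]/8,st[i,3]/8))
    return r
print("button top",blob(t,157,239,172,253,0,120))
print("button sc",blob(s,236,303,249,317,0,110))
print("dowel top",blob(t,172,200,198,226,0,70))
print("knob top",blob(t,270,290,290,310,0,70))
print("knob sc",blob(s,338,245,358,272,0,70))
print("bush top",blob(t,292,262,306,276,150,255))
E
python3 - <<'E'
from h import *
t=load("top0");s=load("scene0")
crop(s["frame"],255,170,135,145,4,"pics/c3.png")
b=plane(t,298.8,269.1,.061);k=plane(t,279.7,299.7,.091)
print(b,k,np.linalg.norm((b-k)[:2]),np.degrees(np.arctan2(*(b-k)[1::-1])))
p=plane(t,164.25,246.5,.089);print("pin",p, "tri",tri([ray(t,164.25,246.5),ray(s,241.75,308)]), proj(s,p))
print("b in scene",proj(s,b),"k",proj(s,k))
for u,v in [(182,19),(271,75),(35,268),(155,329)]: # stand corners crop a
    print("stand",plane(t,140+u/4,190+v/4,.056 if v<300 and u!=155 else .056))
# jig corners crop c2
for u,v in [(20,493),(178,586),(330,8),(452,72)]: print("jig",plane(t,235+u/3.4,170+v/3.4,.008))
E
```

```text
button top [(array([164.21, 246.22]), np.float64(44.203125), np.float64(8.0), np.float64(7.25)), (array([170.88, 251.84]), np.float64(1.796875), np.float64(1.5), np.float64(1.625)), (array([171.16, 240.95]), np.float64(0.640625), np.float64(0.875), np.float64(1.0))]
button sc [(array([241.31, 309.83]), np.float64(60.703125), np.float64(7.875), np.float64(9.25))]
dowel top [(array([184.74, 213.31]), np.float64(329.046875), np.float64(20.875), np.float64(21.125))]
knob top [(array([279.05, 299.53]), np.float64(145.984375), np.float64(13.5), np.float64(14.0))]
knob sc [(array([347.28, 257.45]), np.float64(236.796875), np.float64(14.5), np.float64(22.625)), (array([337.77, 246.08]), np.float64(0.625), np.float64(0.625), np.float64(1.25))]
bush top [(array([298.3 , 268.68]), np.float64(50.859375), np.float64(8.0), np.float64(8.0))]
[ 0.45746176 -0.3395586   0.061     ] [ 0.40143375 -0.30751802  0.091     ] 0.06454251528756443 -29.763822524933804
pin [ 0.48537007 -0.1025784   0.089     ] tri [ 0.48513202 -0.10270893  0.08911644] [241.4280077  308.00291765]
b in scene [326.26232706 243.11028105] k [347.82640023 251.16987093]
stand [ 0.58833264 -0.12471386  0.056     ]
stand [ 0.56312367 -0.16809073  0.056     ]
stand [ 0.46989972 -0.06811764  0.056     ]
stand [ 0.44452918 -0.1246199   0.056     ]
jig [ 0.37413238 -0.23627958  0.008     ]
jig [ 0.32840511 -0.32414924  0.008     ]
jig [ 0.65739201 -0.40232792  0.008     ]
jig [ 0.62113767 -0.47366617  0.008     ]
```

View pics/c3.png

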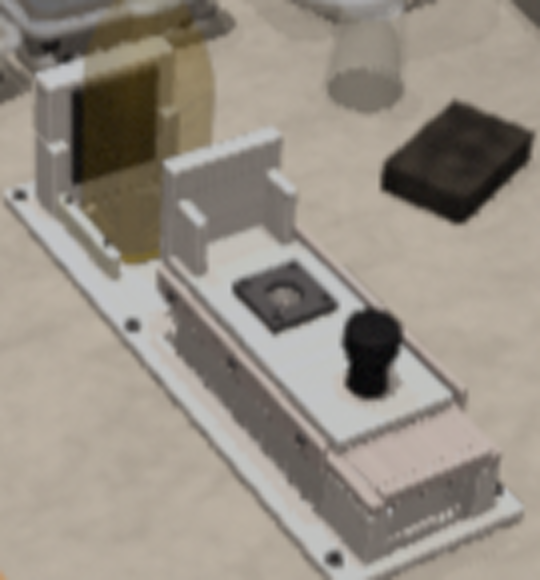

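```bash
cat >> h.py <<'E'
from scipy.spatial.transform import Rotation as Ro
def rows(p,rpy,target,n,turns):
    """rows to get from pose p,rpy to target linearly in n rows with turns (units) each"""
    p=np.array(p,float);R=Ro.from_euler('xyz',rpy,degrees=True);out=[]
    for i in range(n):
        d=(np.asarray(target)-p)/(n-i); l=np.round(R.inv().apply(d)/.05,2)
        out.append([l.tolist(),turns]); p=p+R.apply(l*.05); R=R*Ro.from_euler('z',turns*6,degrees=True)
    return out,p,R.as_euler('xyz',degrees=True)
E
python3 - <<'E'
from h import *
from plant import get_state
t=load("top0")
for u,v in [(38,222),(90,158),(178,110)]: print(plane(t,u,v,.2))
s=get_state();p,e=s["tcp_pos"],s["eef_rot"]
for tg,n in [([.34,.50,.34],8),([.45,.15,.34],12),([.46,-.10,.26],11)]:
    o,p,e=rows(p,e,tg,n,1); print(*o,sep="\n");print(p,e)
E
```

```text
[0.5004519  0.06570465 0.2       ]
[ 6.06016926e-01 -1.61150856e-04  2.00000000e-01]
[ 0.69296246 -0.13180779  0.2       ]
[[0.2, -0.29, -0.29], 1]
[[0.17, -0.31, -0.28], 1]
[[0.14, -0.33, -0.29], 1]
[[0.1, -0.34, -0.28], 1]
[[0.07, -0.35, -0.29], 1]
[[0.03, -0.36, -0.28], 1]
[[-0.01, -0.36, -0.29], 1]
[[-0.04, -0.36, -0.28], 1]
[0.33992495 0.49993206 0.33997435] [-1.79940590e+02 -4.23313444e-02 -1.61027011e+02]
[[0.02, -0.61, 0.0], 1]
[[-0.05, -0.61, 0.0], 1]
[[-0.11, -0.6, 0.0], 1]
[[-0.17, -0.59, 0.0], 1]
[[-0.23, -0.56, 0.0], 1]
[[-0.29, -0.54, 0.0], 1]
[[-0.35, -0.5, 0.0], 1]
[[-0.4, -0.46, 0.0], 1]
[[-0.44, -0.42, 0.0], 1]
[[-0.49, -0.37, 0.0], 1]
[[-0.52, -0.32, 0.0], 1]
[[-0.56, -0.27, 0.01], 1]
[0.44998366 0.14987245 0.3398619 ] [-1.79941382e+02  4.34214511e-02  1.26973033e+02]
[[-0.37, -0.26, 0.15], 1]
[[-0.4, -0.22, 0.15], 1]
[[-0.42, -0.17, 0.14], 1]
[[-0.44, -0.13, 0.15], 1]
[[-0.45, -0.08, 0.14], 1]
[[-0.45, -0.04, 0.15], 1]
[[-0.45, 0.01, 0.14], 1]
[[-0.45, 0.06, 0.15], 1]
[[-0.44, 0.1, 0.14], 1]
[[-0.43, 0.15, 0.15], 1]
[[-0.42, 0.2, 0.14], 1]
[ 0.46008563 -0.10028321  0.26016357] [1.79984175e+02 7.12115834e-02 6.09730007e+01]
```

Emit:
apply_moves:
  plan:
    - [0,[0.2,-0.29,-0.29],1]
    - [0,[0.17,-0.31,-0.28],1]
    - [0,[0.14,-0.33,-0.29],1]
    - [0,[0.1,-0.34,-0.28],1]
    - [0,[0.07,-0.35,-0.29],1]
    - [0,[0.03,-0.36,-0.28],1]
    - [0,[-0.01,-0.36,-0.29],1]
    - [0,[-0.04,-0.36,-0.28],1]

```text
time_s: 1.15
tcp_pos: [0.3402, 0.4995, 0.3408]
eef_rot: [-180.0, -0.0, -161.2]
contact_force: [0.8, 0.3, -0.4]
gripper_width: 0.0877
```

Emit:
apply_moves:
  plan:
    - [0,[0.02,-0.61,0],1]
    - [0,[-0.05,-0.61,0],1]
    - [0,[-0.11,-0.6,0],1]
    - [0,[-0.17,-0.59,0],1]
    - [0,[-0.23,-0.56,0],1]
    - [0,[-0.29,-0.54,0],1]
    - [0,[-0.35,-0.5,0],1]
    - [0,[-0.4,-0.46,0],1]
    - [0,[-0.44,-0.42,0],1]
    - [0,[-0.49,-0.37,0],1]
    - [0,[-0.52,-0.32,0],1]
    - [0,[-0.56,-0.27,0.01],1]

```text
time_s: 2.65
tcp_pos: [0.4501, 0.1491, 0.34]
eef_rot: [-180.0, -0.0, 126.8]
contact_force: [-0.2, -0.1, 0.0]
gripper_width: 0.0879
```

Emit:
apply_moves:
  plan:
    - [0,[-0.37,-0.26,0.15],1]
    - [0,[-0.4,-0.22,0.15],1]
    - [0,[-0.42,-0.17,0.14],1]
    - [0,[-0.44,-0.13,0.15],1]
    - [0,[-0.45,-0.08,0.14],1]
    - [0,[-0.45,-0.04,0.15],1]
    - [0,[-0.45,0.01,0.14],1]
    - [0,[-0.45,0.06,0.15],1]
    - [0,[-0.44,0.1,0.14],1]
    - [0,[-0.43,0.15,0.15],1]
    - [0,[-0.42,0.2,0.14],1]
    - [0,[0,0,0],0]

```text
time_s: 4.15
tcp_pos: [0.4596, -0.1009, 0.2593]
eef_rot: [-179.9, 0.1, 60.9]
contact_force: [-0.2, 0.2, -0.2]
gripper_width: 0.0875
```

```bash
cat >> h.py <<'E'
def grab(n,tag):
    from plant import get_state, viewer
    s=get_state(); c=viewer.capture(n); c["s"]=s
    pickle.dump(c,open(f"{tag}.pkl","wb")); cv2.imwrite(f"pics/{tag}.png",c["frame"])
    if n=="wrist": fix(c)
    return c
def fix(c):
    s=c["s"];T=np.eye(4);T[:3,:3]=Ro.from_euler('xyz',s["eef_rot"],degrees=True).as_matrix();T[:3,3]=s["tcp_pos"]
    M=np.linalg.inv(T@c["mount"]);c["R"]=M[:3,:3];c["t"]=M[:3,3]; return c
E
python3 - <<'E'
from h import *
c=grab("wrist","w1"); print(c["s"]["time_s"],c["s"]["tcp_pos"],c["s"]["eef_rot"])
print(proj(c,[.4853,-.1026,.089]),proj(c,c["s"]["tcp_pos"]))
E
```

```text
4.15 [ 0.45964016 -0.10093689  0.2593347 ] [-1.79924511e+02  5.21012689e-02  6.08507433e+01]
[294.50835553 219.94465366] [283.82538919 268.31283691]
```

View pics/w1.png

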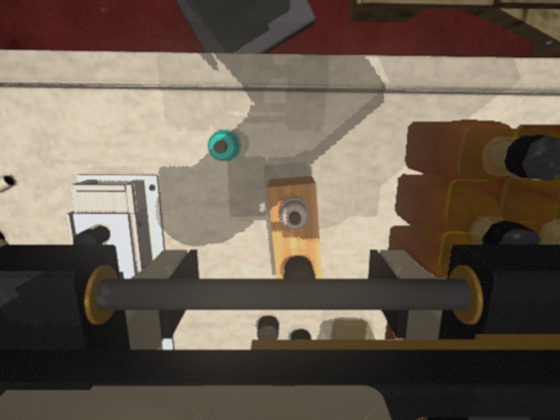

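```bash
python3 - <<'E'
from h import *
c=fix(load("w1")); crop(c["frame"],255,165,80,120,5,"pics/c4.png")
t=load("top0");s=load("scene0")
print(tri([ray(t,164.25,246.5),ray(s,241.75,308)]))
E
```

```text
[ 0.48513202 -0.10270893  0.08911644]
```

View pics/c4.png

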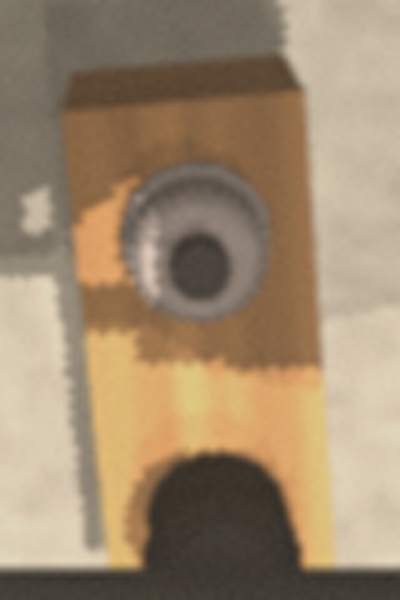

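```bash
python3 - <<'E'
from h import *
c=fix(load("w1")); w=plane(c,295,218.2,.089); print(w)
tg=np.array([w[0]*.5+.4852*.5,w[1]*.5-.1027*.5,.14]); print(tg)
s=c["s"]
o,p,e=rows(s["tcp_pos"],s["eef_rot"],tg,4,0); print(o,p)
E
```

```text
[ 0.48391049 -0.10126739  0.089     ]
[ 0.48455525 -0.10198369  0.14      ]
[[[0.06, 0.11, 0.6], 0], [[0.06, 0.11, 0.6], 0], [[0.05, 0.11, 0.59], 0], [[0.06, 0.12, 0.6], 0]] [ 0.48470164 -0.101871    0.13979475]
```

Emit:
apply_moves:
  plan:
    - [0,[0.06,0.11,0.6],0.15]
    - [0,[0.06,0.11,0.6],0]
    - [0,[0.05,0.11,0.59],0]
    - [0,[0.06,0.12,0.6],0]
    - [0,[0,0,0],0]

```text
time_s: 4.82
tcp_pos: [0.4844, -0.1006, 0.139]
eef_rot: [-179.8, 0.1, 60.2]
contact_force: [0.4, 0.0, 0.7]
gripper_width: 0.0878
```

```bash
python3 - <<'E'
from h import *
c=grab("wrist","w2"); print(c["s"]["time_s"],c["s"]["tcp_pos"],c["s"]["eef_rot"])
print(proj(c,[.4846,-.1020,.089]))
crop(c["frame"],200,180,160,110,5,"pics/c5.png")
E
```

```text
4.825 [ 0.48437618 -0.10060425  0.13899829] [-1.79809271e+02  1.42111140e-01  6.01788450e+01]
[282.25845139 238.02630235]
```

View pics/c5.png

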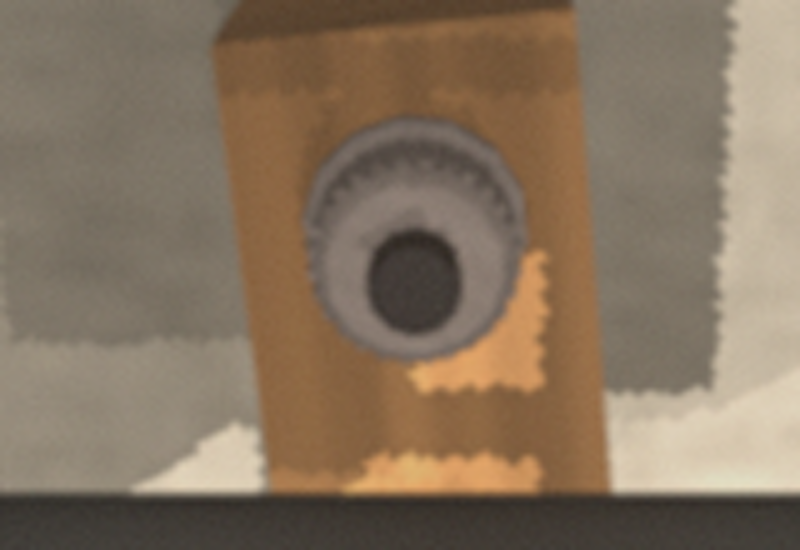

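```bash
python3 - <<'E'
from h import *
c=fix(load("w2")); w=plane(c,282.4,236,.089); s=c["s"]
R=Ro.from_euler('xyz',s["eef_rot"],degrees=True); print(w,R.inv().apply(w-s["tcp_pos"]))
E
```

```text
[ 0.48342485 -0.10121836  0.089     ] [-0.00088187 -0.00035351  0.05000208]
```

Emit:
apply_moves:
  plan:
    - [0,[-0.02,0,0.5],0]
    - [0,[0,0,0.5],0]
    - [0,[0,0,0.4],0]
    - [0,[0,0,0.13],0]
    - [0,[0,0,0],0]

```text
time_s: 5.5
tcp_pos: [0.4856, -0.1018, 0.0651]
eef_rot: [179.9, -0.0, 60.1]
contact_force: [0.5, -0.6, -0.2]
gripper_width: 0.0873
```

Emit:
apply_moves:
  plan:
    - [255,[0,0,0],0]
    - [255,[0,0,0],0]
    - [255,[0,0,0],0]
    - [255,[0,0,0],0]
    - [255,[0,0,0],0]
    - [255,[0,0,0],0]
  squeeze: 25

```text
time_s: 6.25
tcp_pos: [0.485, -0.102, 0.064]
eef_rot: [-180.0, 0.0, 60.1]
contact_force: [-0.0, 0.2, 0.6]
gripper_width: 0.0328
```

Emit:
apply_moves:
  plan:
    - [255,[0,0,0],0]
    - [255,[0,0,0],0]
    - [255,[0,0,0],0]

```text
time_s: 6.62
tcp_pos: [0.485, -0.102, 0.064]
eef_rot: [180.0, -0.0, 60.1]
contact_force: [0.7, -0.7, -0.2]
gripper_width: 0.0277
```

```bash
python3 - <<'E'
from h import *
from plant import get_state
s=get_state();p,e=s["tcp_pos"],s["eef_rot"]
o,p,e=rows(p,e,[.485,-.102,.18],4,0);print(*o,sep="\n")
o,p,e=rows(p,e,[.4835,-.3546,.18],7,0);print(*o,sep="\n")
E
```

```text
[[-0.0, 0.0, -0.58], 0]
[[-0.0, 0.0, -0.58], 0]
[[-0.0, 0.0, -0.58], 0]
[[-0.0, 0.0, -0.58], 0]
[[-0.63, 0.36, 0.0], 0]
[[-0.63, 0.36, 0.0], 0]
[[-0.63, 0.35, 0.0], 0]
[[-0.63, 0.36, 0.0], 0]
[[-0.62, 0.35, 0.0], 0]
[[-0.63, 0.36, 0.0], 0]
[[-0.62, 0.35, 0.0], 0]
```

Emit:
apply_moves:
  plan:
    - [255,[0,0,-0.3],0]
    - [255,[0,0,-0.6],0]
    - [255,[0,0,-0.7],0]
    - [255,[0,0,-0.7],0]
    - [255,[-0.63,0.36,0],0]
    - [255,[-0.63,0.36,0],0]
    - [255,[-0.63,0.35,0],0]
    - [255,[-0.63,0.36,0],0]
    - [255,[-0.62,0.35,0],0]
    - [255,[-0.63,0.36,0],0]
    - [255,[-0.62,0.35,0],0]
    - [255,[0,0,0],0]

```text
time_s: 8.12
tcp_pos: [0.4826, -0.3561, 0.178]
eef_rot: [-179.9, 0.0, 59.9]
contact_force: [0.5, 0.2, -2.2]
gripper_width: 0.0283
```

```bash
python3 - <<'E'
from h import *
c=grab("wrist","w3"); print(c["s"]["time_s"],c["s"]["tcp_pos"],c["s"]["eef_rot"],c["s"]["contact_force"])
print(proj(c,[.4575,-.3396,.061]))
t=grab("top","t3")
E
```

```text
8.125 [ 0.48260869 -0.35613403  0.17795433] [-1.79900105e+02  2.07040176e-02  5.99186953e+01] [ 0.52037051  0.22435263 -2.20522285]
[285.82111142 176.13869093]
```

View pics/w3.png

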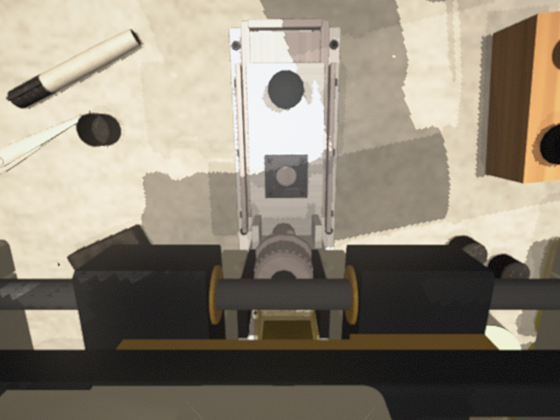

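View pics/t3.png

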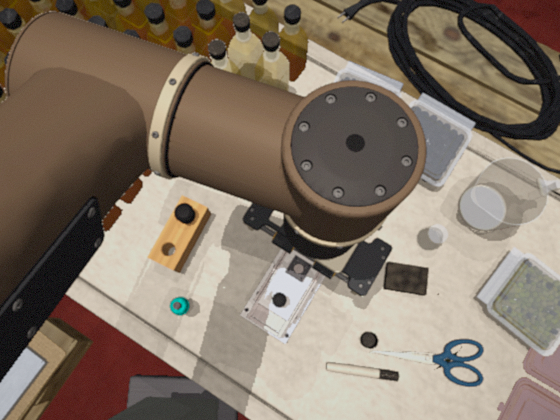

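```bash
python3 - <<'E'
from h import *
c=fix(load("w3"))
crop(c["frame"],225,140,120,145,4,"pics/c6.png")
E
```

```text
(no output)
```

View pics/c6.png

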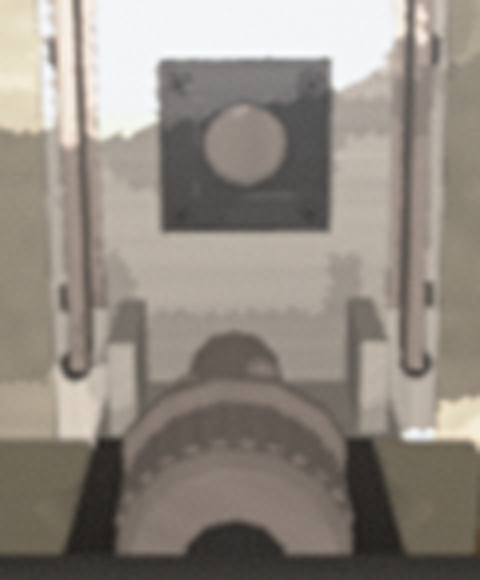

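```bash
python3 - <<'E'
from h import *
c=fix(load("w3")); s=c["s"]
R=Ro.from_euler('xyz',s["eef_rot"],degrees=True)
M=c["mount"]
def tool(u,v,z):
    d=M[:3,:3]@np.linalg.inv(c["K"])@[u,v,1]; o=M[:3,3]; return o+d*(z-o[2])/d[2]
f=lambda x,y:(225+x/4-.4,140+y/4-.4)
for z in (.004,.008): print("flange near y", tool(*f(236,374),z)[1]+.017)
for z,rr in ((.059,.006),(.056,.008)): print("nose", tool(*f(236,332),z)+[0,rr,0])
print("head L/R",tool(*f(124,480),.004),tool(*f(347,480),.004))
b=plane(c,286.1,175.6,.061); print(b, "tool",R.inv().apply(b-s["tcp_pos"]))
k=plane(c,285.6,90,.091);print(k,np.linalg.norm((b-k)[:2]),np.degrees(np.arctan2(*(b-k)[1::-1])))
E
```

```text
flange near y -0.0006771558084835774
flange near y 0.0006544605328172859
nose [-9.57115819e-05 -8.74574536e-04  5.90000000e-02]
nose [-9.79465598e-05  2.31023814e-04  5.60000000e-02]
head L/R [-0.01474964 -0.00310121  0.004     ] [ 0.01437022 -0.00312006  0.004     ]
[ 0.45722695 -0.33917571  0.061     ] tool [ 0.0019945  -0.03025924  0.11700655]
[ 0.40157168 -0.30779097  0.091     ] 0.06389453054859094 -29.419219563688095
```

Emit:
apply_moves:
  plan:
    - [255,[0.02,-0.3,0.1],0]
    - [255,[0.02,-0.3,0.3],0]
    - [255,[0,0,0.4],0]
    - [255,[0,0,0.2],0]
    - [255,[0,0,0],0]

```text
time_s: 8.85
tcp_pos: [0.4582, -0.3371, 0.1286]
eef_rot: [-179.9, 0.0, 60.1]
contact_force: [0.6, -0.1, -1.1]
gripper_width: 0.0277
```

```bash
python3 - <<'E'
from h import *
c=grab("wrist","w4"); print(c["s"]["time_s"],c["s"]["tcp_pos"],c["s"]["eef_rot"],c["s"]["contact_force"])
crop(c["frame"],225,140,120,145,4,"pics/c7.png")
t=grab("scene","s4"); crop(t["frame"],255,140,150,150,4,"pics/c8.png")
E
```

```text
8.85 [ 0.45820973 -0.33706767  0.12858845] [-1.79923236e+02  1.44821118e-02  6.01153452e+01] [ 0.60800246 -0.0808254  -1.13750075]
```

View pics/c7.png

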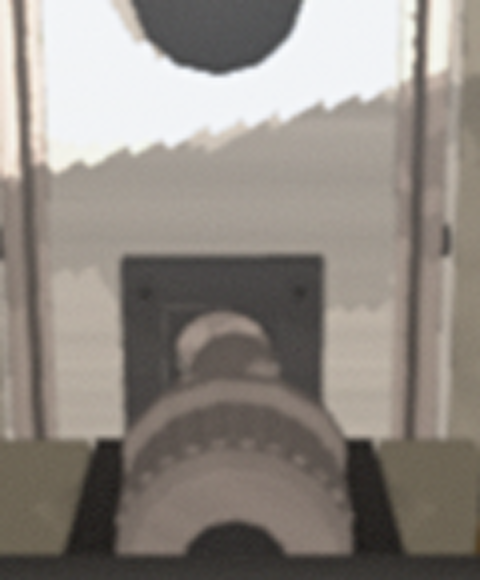

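View pics/c8.png

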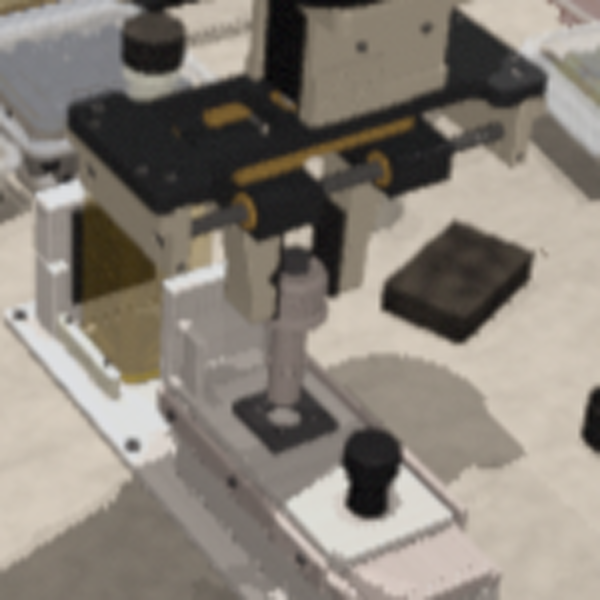

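Emit:
apply_moves:
  plan:
    - [255,[-0.05,0,0.1],0]
    - [255,[0,0,0],0]
    - [255,[0,0,0],0]

```text
time_s: 9.32
tcp_pos: [0.4572, -0.34, 0.1242]
eef_rot: [180.0, 0.0, 60.1]
contact_force: [-0.7, -0.9, -2.8]
gripper_width: 0.0277
```

```bash
python3 - <<'E'
from h import *
c=grab("wrist","w5"); print(c["s"]["time_s"],c["s"]["tcp_pos"],c["s"]["eef_rot"],c["s"]["contact_force"])
crop(c["frame"],225,190,120,95,6,"pics/c9.png")
E
```

```text
9.325 [ 0.45716139 -0.33995376  0.12416728] [1.79991817e+02 2.15300946e-03 6.00678248e+01] [-0.66590731 -0.87907822 -2.8413207 ]
```

View pics/c9.png

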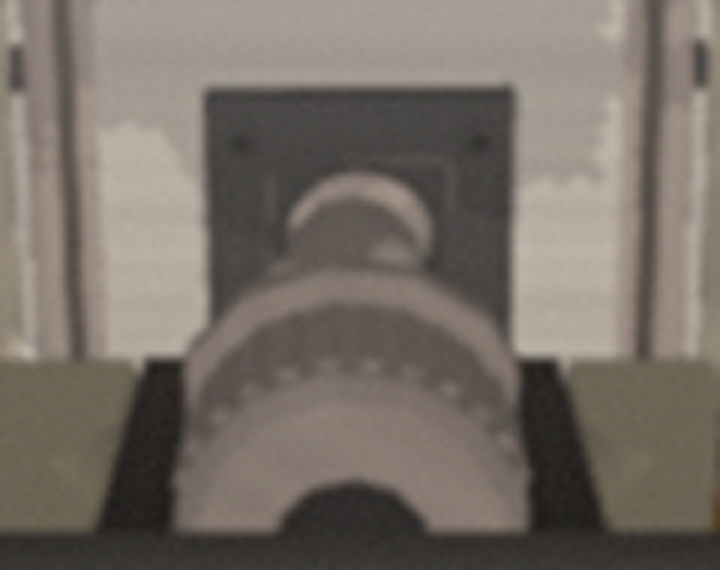

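Emit:
apply_moves:
  plan:
    - [255,[0.01,0,0.06],0]
    - [255,[0,0,0.06],0]
    - [255,[0,0,0.04],0]
    - [255,[0,0,0],0]

```text
time_s: 9.88
tcp_pos: [0.4573, -0.3393, 0.1158]
eef_rot: [-180.0, 0.0, 60.1]
contact_force: [-0.1, 0.2, -1.5]
gripper_width: 0.028
```

Emit:
apply_moves:
  plan:
    - [255,[0,0,0.06],0]
    - [255,[0,0,0.06],0]
    - [255,[0,0,0.04],0]
    - [255,[0,0,0],0]

```text
time_s: 10.38
tcp_pos: [0.4573, -0.3393, 0.1078]
eef_rot: [-180.0, 0.0, 60.1]
contact_force: [0.1, 0.2, -1.7]
gripper_width: 0.0278
```

Emit:
apply_moves:
  plan:
    - [255,[0,0,0.04],0]
    - [255,[0,0,0],0]
    - [120,[0,0,0],0]
    - [120,[0,0,0],0]
    - [80,[0,0,0],0]
    - [80,[0,0,0],0]
    - [80,[0,0,0],0]

```text
time_s: 11.25
tcp_pos: [0.4575, -0.3394, 0.1061]
eef_rot: [180.0, -0.0, 60.1]
contact_force: [0.1, -0.5, 0.1]
gripper_width: 0.06
```

```bash
python3 - <<'E'
from h import *
t=grab("scene","s6"); print(t["s"]["time_s"],t["s"]["gripper_width"]);crop(t["frame"],255,140,150,150,4,"pics/c10.png")
E
```

```text
11.25 0.059995989276503944
```

View pics/c10.png

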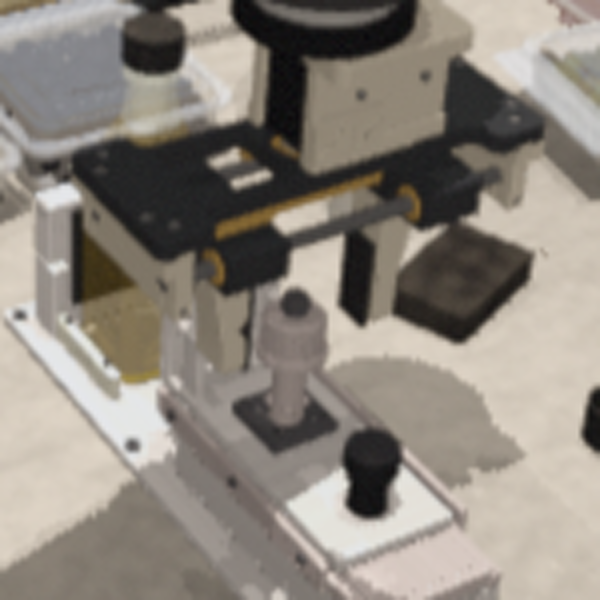

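Emit:
apply_moves:
  plan:
    - [80,[0,0,-0.4],0]
    - [80,[0,0,-0.6],0]
    - [80,[0,-0.5,0],0]
    - [80,[0,-0.5,0],0]
    - [80,[0,-0.3,0.3],0]
    - [80,[0,0,0.6],0]
    - [80,[0,0,0.6],0]
    - [80,[0,0,0.26],0]
    - [80,[0,0,0],0]

```text
time_s: 12.42
tcp_pos: [0.4007, -0.3069, 0.0676]
eef_rot: [-179.9, 0.0, 60.1]
contact_force: [0.8, -0.3, 0.6]
gripper_width: 0.06
```

Emit:
apply_moves:
  plan:
    - [255,[0,0,0],0]
    - [255,[0,0,0],0]
    - [255,[0,0,0],0]
    - [255,[0,0,0],0]
    - [255,[0,0,0],0]
    - [255,[0,0,0],0]
  squeeze: 15

```text
time_s: 13.18
tcp_pos: [0.4011, -0.3071, 0.0683]
eef_rot: [180.0, 0.0, 60.1]
contact_force: [-1.1, -0.5, 4.2]
gripper_width: 0.025
```

```bash
python3 - <<'E'
from h import *
t=grab("scene","s7"); print(t["s"]["time_s"],t["s"]["gripper_width"],t["s"]["tcp_pos"]);crop(t["frame"],255,140,150,150,4,"pics/c11.png")
E
```

```text
13.175 0.024971330692286346 [ 0.40114951 -0.30712561  0.06834883]
```

View pics/c11.png

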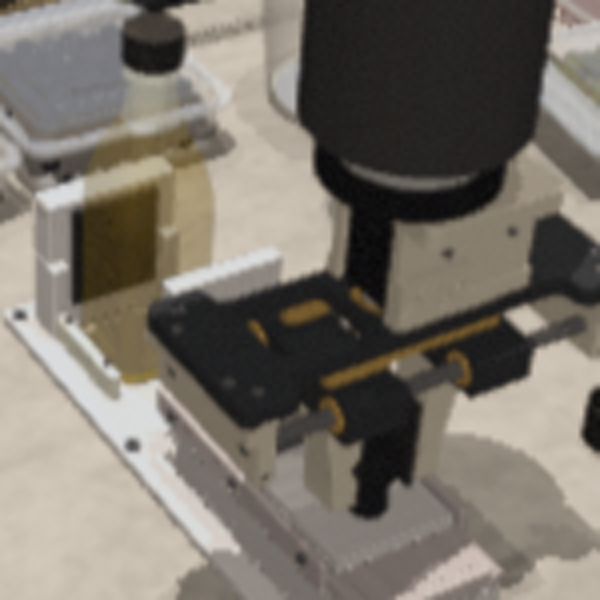

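Emit:
apply_moves:
  plan:
    - [255,[0,0.02,0],0]
    - [255,[0,0.04,0],0]
    - [255,[0,0.04,0],0]
    - [255,[0,0.04,0],0]
    - [255,[0,0.04,0],0]
    - [255,[0,0.04,0],0]
    - [255,[0,0.04,0],0]
    - [255,[0,0.02,0],0]

```text
time_s: 14.22
tcp_pos: [0.4125, -0.3136, 0.0683]
eef_rot: [-179.9, 0.0, 60.1]
contact_force: [-3.6, 2.6, 10.2]
gripper_width: 0.0249
```

```bash
cat > st.py <<'E'
from h import *
from plant import get_state
s=get_state(); j=np.array([np.cos(np.radians(-29.9)),np.sin(np.radians(-29.9)),0])
print(s["time_s"],"along",(s["tcp_pos"]-[.4011,-.3071,0])@j,"z",s["tcp_pos"][2],"F along",s["contact_force"]@j,s["contact_force"],s["moment"],s["gripper_width"])
E
python3 st.py; python3 - <<'E'
from h import *
t=grab("scene","s8");crop(t["frame"],255,140,150,150,3,"pics/c12.png")
t=grab("top","t8")
E
```

```text
14.225 along 0.013092803181796543 z 0.06828862679257841 F along -4.400199096630065 [-3.57466559  2.61056194 10.15136832] [1.17868397 1.21090659 0.03311852] 0.02486313481503056
```

View pics/t8.png

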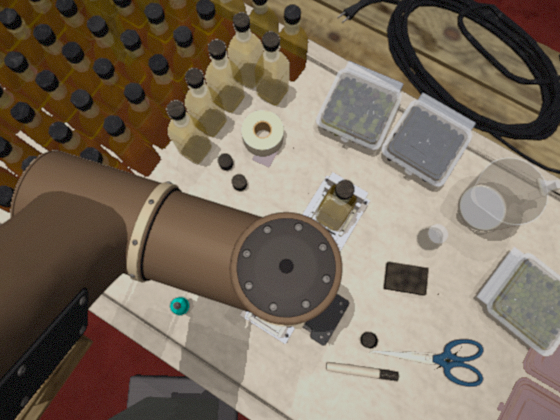

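View pics/c12.png

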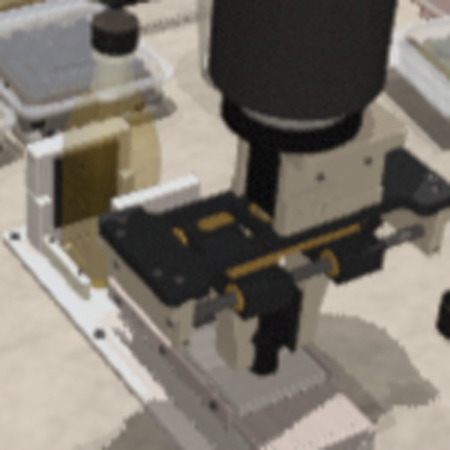

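Emit:
apply_moves:
  plan:
    - [255,[0,0.02,-0.02],0]
    - [255,[0,0.02,0],0]
    - [255,[0,0.02,0],0]
    - [255,[0,0.02,0],0]
    - [255,[0,0.02,0],0]
    - [255,[0,0.02,0],0]

```text
time_s: 15.08
tcp_pos: [0.4179, -0.3167, 0.0685]
eef_rot: [-179.9, -0.0, 60.1]
contact_force: [-2.0, 2.9, -4.7]
gripper_width: 0.0247
```

```bash
python3 st.py
```

```text
15.075 along 0.019312441266433816 z 0.06848836318865317 F along -3.141794743577424 [-1.96311455  2.88869114 -4.65385375] [0.78374327 0.73826634 0.00836221] 0.024696747069732645
```

Emit:
apply_moves:
  plan:
    - [255,[0,0.01,0.01],0]
    - [255,[0,0.01,0],0]
    - [255,[0,0.01,0],0]
    - [255,[0,0.01,0],0]
    - [255,[0,0.01,0],0]
    - [255,[0,0.01,0],0]

```text
time_s: 15.82
tcp_pos: [0.4208, -0.3183, 0.0685]
eef_rot: [-180.0, -0.0, 60.1]
contact_force: [-1.9, 2.1, -4.8]
gripper_width: 0.0246
```

```bash
python3 st.py
```

```text
15.825 along 0.022714457695849413 z 0.06848552774975572 F along -2.6914600673508344 [-1.89332768  2.10665253 -4.84902506] [0.74468896 0.71414148 0.02876898] 0.024617317929310257
```

Emit:
apply_moves:
  plan:
    - [255,[0,0.01,0],0]
    - [255,[0,0.01,0],0]
    - [255,[0,0.01,0],0]
    - [255,[0,0.01,0],0]
    - [255,[0,0.01,0],0]

```text
time_s: 16.45
tcp_pos: [0.4223, -0.3192, 0.0685]
eef_rot: [-179.9, 0.0, 60.1]
contact_force: [-5.7, 7.3, 0.2]
gripper_width: 0.0247
```

```bash
python3 st.py
```

```text
16.45 along 0.02441321519120919 z 0.06845943564726006 F along -8.619374799890945 [-5.74364938  7.30253431  0.19489636] [2.31847742 1.84435193 0.01604917] 0.0247464205232766
```

Emit:
apply_moves:
  plan:
    - [255,[0,-0.02,0],0]
    - [255,[0,0,0],0]
    - [120,[0,0,0],0]
    - [100,[0,0,0],0]
    - [100,[0,0,0],0]
    - [100,[0,0,-0.5],0]
    - [100,[0,0,-0.8],0]
    - [100,[0,0,-0.8],0]
    - [100,[0,0,0],0]

```text
time_s: 17.58
tcp_pos: [0.4246, -0.3202, 0.1773]
eef_rot: [179.6, -0.0, 60.1]
contact_force: [0.3, -0.2, -0.2]
gripper_width: 0.0528
```

```bash
python3 st.py; python3 - <<'E'
from h import *
t=grab("scene","s9");crop(t["frame"],255,140,150,150,4,"pics/c13.png")
E
```

```text
17.575 along 0.02688796153191801 z 0.17731788963540135 F along 0.34181073920519306 [ 0.269108   -0.21770222 -0.20146826] [-0.00986816 -0.1710563   0.01005447] 0.05281885594809405
```

View pics/c13.png

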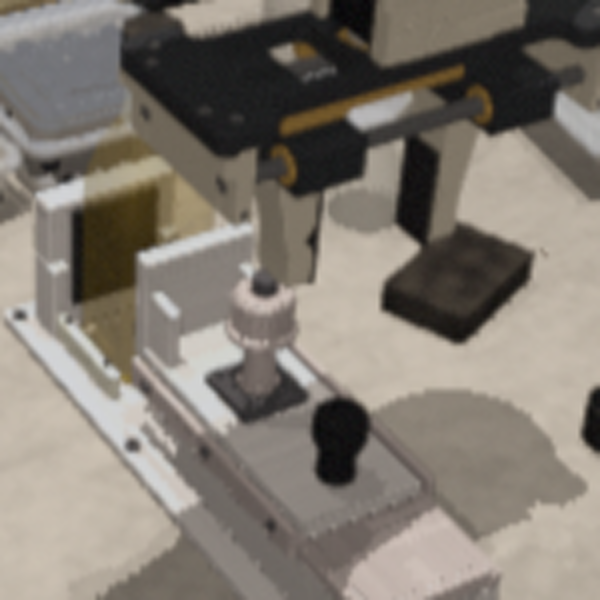

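```bash
python3 - <<'E'
from h import *
s=load("scene0")
j=np.array([np.cos(np.radians(-29.8)),np.sin(np.radians(-29.8))])
f=lambda p:(p-np.array([255,140])+.4)*4
for d,nm in ((0,"s6"),(.0240,"s9"),(.0245,"s9")):
    b=np.array([.4573,-.3394])+d*j
    for tip in (.046,.041):
        print(nm,tip,"button",f(proj(s,[*b,tip+.084])),"flange bot",f(proj(s,[*b,tip+.051])),"bush",f(proj(s,[*b,.061])))
a=load("s6")["frame"];b=load("s9")["frame"]
A=cv2.resize(a[200:260,310:350],None,fx=10,fy=10,interpolation=2);B=cv2.resize(b[200:260,300:340],None,fx=10,fy=10,interpolation=2)
cv2.imwrite("pics/c14.png",np.hstack([A,B]))
E
```

```text
s6 0.046 button [297.06689771 296.51231972] flange bot [292.04521347 354.17714928] bush [286.80532282 414.3476789 ]
s6 0.041 button [296.29204039 305.41013432] flange bot [291.30294382 362.70075419] bush [286.80532282 414.3476789 ]
s9 0.046 button [267.7926363  268.44090546] flange bot [263.47238647 325.66701019] bush [258.96084414 385.42697881]
s9 0.041 button [267.12622995 277.2681356 ] flange bot [262.83351428 334.12952249] bush [258.96084414 385.42697881]
s9 0.046 button [267.19406204 267.86692596] flange bot [262.88792387 325.08382989] bush [258.39104531 384.83515659]
s9 0.041 button [266.52983689 276.69267781] flange bot [262.2511327  333.54505842] bush [258.39104531 384.83515659]
```

View pics/c14.png

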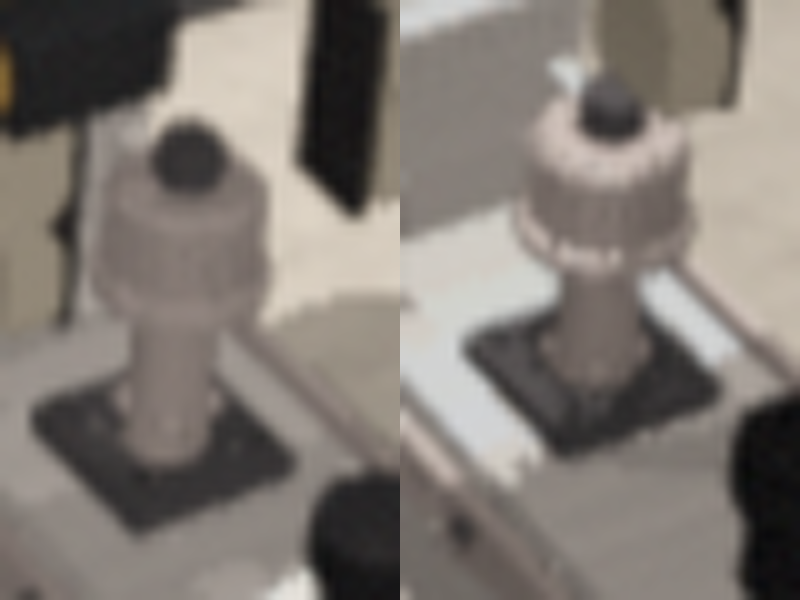

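Emit:
apply_moves:
  plan:
    - [255,[0,0.4,0],0]
    - [255,[0,0.5,0],0]
    - [255,[0,0.35,0],0]
    - [255,[0,0,0],0]
    - [255,[0,0,0],0]

```text
time_s: 18.25
tcp_pos: [0.4756, -0.35, 0.1726]
eef_rot: [-179.9, 0.0, 60.1]
contact_force: [0.2, 0.1, -0.1]
gripper_width: 0.009
```

```bash
python3 st.py; python3 - <<'E'
from h import *
c=grab("wrist","w10"); print(c["s"]["tcp_pos"],proj(c,[.4785,-.3515,.125]))
crop(c["frame"],225,140,120,145,4,"pics/c15.png")
E
```

```text
18.25 along 0.08597293601557927 z 0.1726029155544281 F along 0.10176443152486031 [ 0.18631945  0.11987315 -0.12209757] [-0.03400217 -0.19234109 -0.04865094] 0.008966278359310593
[ 0.47562315 -0.34996778  0.17260292] [283.92020498 242.54767014]
```

View pics/c15.png

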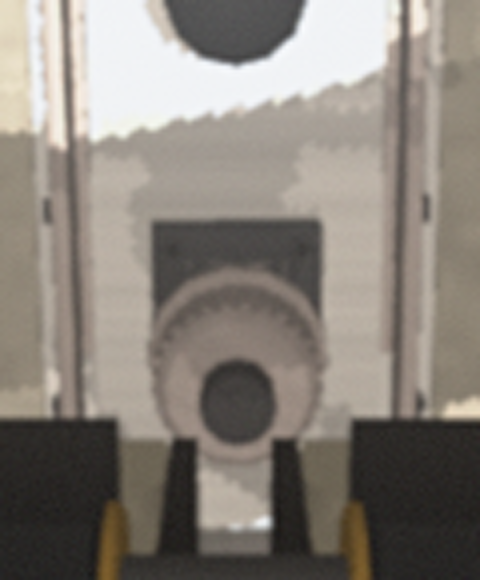

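```bash
python3 - <<'E'
from h import *
c=fix(load("w10")); s=c["s"];R=Ro.from_euler('xyz',s["eef_rot"],degrees=True)
w=plane(c,284.1,239.6,.125); print(w,R.inv().apply(w-s["tcp_pos"]))
E
```

```text
[ 0.47679011 -0.35038216  0.125     ] [0.00023067 0.00130109 0.04760068]
```

Emit:
apply_moves:
  plan:
    - [255,[0,0.04,0.3],0]
    - [255,[0,0,0.35],0]
    - [255,[0,0,0.18],0]
    - [255,[0,0,0.03],0]
    - [255,[0,0,0],0]

```text
time_s: 18.92
tcp_pos: [0.4784, -0.3514, 0.1308]
eef_rot: [180.0, 0.0, 60.1]
contact_force: [-0.4, 1.0, -0.3]
gripper_width: 0.0006
```

```bash
python3 st.py; python3 - <<'E'
from h import *
c=grab("wrist","w11"); print(c["s"]["tcp_pos"])
crop(c["frame"],225,180,120,110,5,"pics/c16.png")
t=grab("scene","s11");crop(t["frame"],280,140,110,110,5,"pics/c17.png")
E
```

```text
18.925 along 0.08910339897997133 z 0.1308184857032102 F along -0.8349658018117754 [-0.3650192   1.04020982 -0.28623831] [-0.00605086 -0.20293724  0.02316365] 0.00056403337722669
[ 0.47839043 -0.35143524  0.13081849]
```

View pics/c16.png

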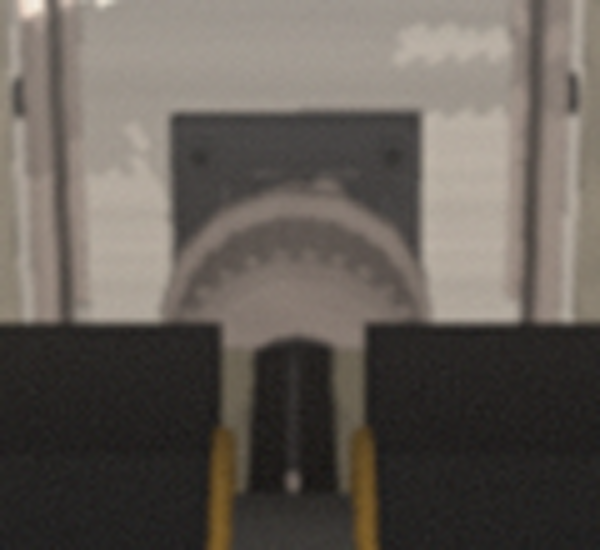

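View pics/c17.png

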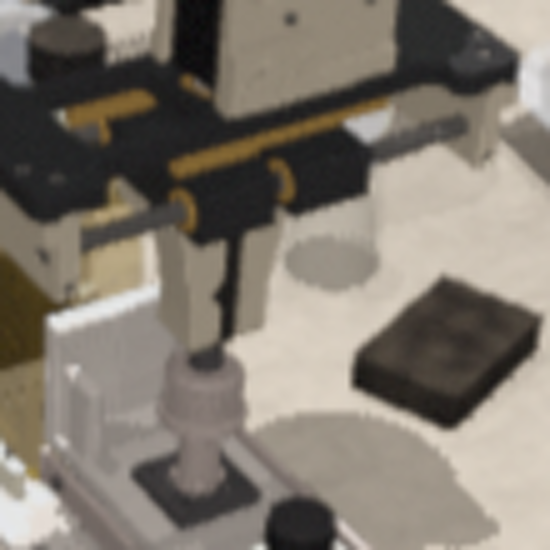

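Emit:
apply_moves:
  plan:
    - [255,[0,0,0.06],0]
    - [255,[0,0,0.04],0]
    - [255,[0,0,0.04],0]
    - [255,[0,0,0.04],0]
    - [255,[0,0,0],0]

```text
time_s: 19.65
tcp_pos: [0.4785, -0.3515, 0.1218]
eef_rot: [180.0, 0.0, 60.1]
contact_force: [-0.2, 0.4, 3.6]
gripper_width: 0.0006
```

```bash
python3 st.py
```

```text
19.65 along 0.08922188674865271 z 0.12176721737530583 F along -0.3859591611925623 [-0.23861484  0.35929616  3.6170382 ] [-0.04652786 -0.29860034 -0.00605276] 0.0006092966561916526
```

Emit:
apply_moves:
  plan:
    - [255,[0,0,0.02],0]
    - [255,[0,0,0.02],0]
    - [255,[0,0,0.02],0]
    - [255,[0,0,0.02],0]

```text
time_s: 20.15
tcp_pos: [0.478, -0.3513, 0.1173]
eef_rot: [-180.0, 0.0, 60.1]
contact_force: [0.3, -0.1, 2.3]
gripper_width: 0.0002
```

```bash
python3 st.py
```

```text
20.15 along 0.0887189365458758 z 0.1172572704485158 F along 0.33542003720040126 [ 0.31283432 -0.12883964  2.33199486] [-0.13518751 -0.3206352  -0.01628724] 0.0002170233235134088
```

Emit:
apply_moves:
  plan:
    - [255,[0,0,0.02],0]
    - [255,[0,0,0.03],0]
    - [255,[0,0,0.03],0]
    - [255,[0,0,0.03],0]

```text
time_s: 20.65
tcp_pos: [0.4781, -0.3513, 0.1119]
eef_rot: [-180.0, 0.0, 60.1]
contact_force: [0.1, 0.4, 1.3]
gripper_width: 0.0004
```

```bash
python3 st.py
```

```text
20.65 along 0.08883652716341803 z 0.11192978914550515 F along -0.08986106508956883 [0.11381037 0.37818966 1.30881396] [-0.03841879 -0.32591291 -0.00116766] 0.0004207612542485264
```

Emit:
apply_moves:
  plan:
    - [255,[0,0,0.03],0]
    - [255,[0,0,0.03],0]
    - [255,[0,0,0.03],0]
    - [255,[0,0,0.03],0]
    - [255,[0,0,0],0]

```text
time_s: 21.28
tcp_pos: [0.4781, -0.3513, 0.1059]
eef_rot: [-180.0, -0.0, 60.1]
contact_force: [-0.3, 0.2, 1.2]
gripper_width: 0.0002
```

```bash
python3 st.py; python3 - <<'E'
from h import *
t=grab("scene","s12");crop(t["frame"],280,140,110,110,5,"pics/c18.png")
E
```

```text
21.275 along 0.08874119774789396 z 0.10591868163152296 F along -0.35697280126746583 [-0.29983537  0.19468181  1.24869341] [ 0.02867659 -0.18420128  0.04307543] 0.00021127340610181813
```

View pics/c18.png

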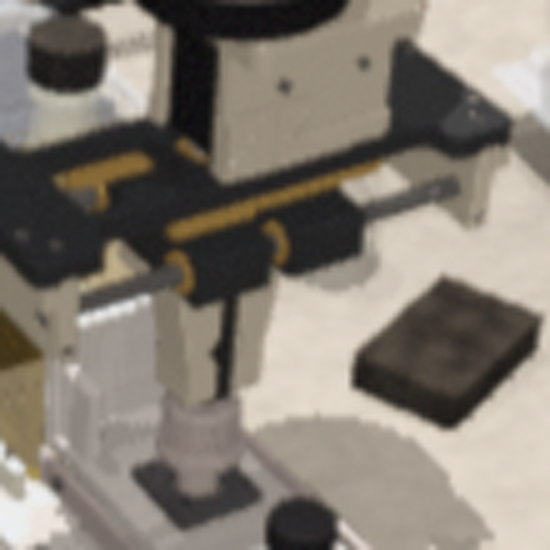

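Emit:
apply_moves:
  plan:
    - [255,[0,0,0.03],0]
    - [255,[0,0,0.03],0]
    - [255,[0,0,0.03],0]
    - [255,[0,0,0.02],0]

```text
time_s: 21.82
tcp_pos: [0.4781, -0.3513, 0.1004]
eef_rot: [-180.0, 0.0, 60.1]
contact_force: [-0.3, 0.3, 0.4]
gripper_width: 0.0002
```

```bash
python3 st.py
```

```text
21.825 along 0.08878445217052855 z 0.10036796421770244 F along -0.45811721744510575 [-0.34081296  0.32632212  0.36930325] [ 0.08224889 -0.03947576 -0.04166214] 0.0002413587954918
```

Emit:
apply_moves:
  plan:
    - [255,[0,0,0.02],0]
    - [255,[0,0,0.02],0]
    - [255,[0,0,0.02],0]
    - [255,[0,0,0.02],0]

```text
time_s: 22.32
tcp_pos: [0.4781, -0.3513, 0.0965]
eef_rot: [-180.0, 0.0, 60.1]
contact_force: [-2.0, 1.4, 1.8]
gripper_width: 0.0002
```

```bash
python3 st.py; python3 - <<'E'
from h import *
t=grab("scene","s13");crop(t["frame"],280,140,110,110,5,"pics/c19.png")
E
```

```text
22.325 along 0.08874601765438403 z 0.09647769821998368 F along -2.4435675276715214 [-2.04187114  1.35103839  1.80855378] [ 0.3703085   0.24267337 -0.00406654] 0.00023233175142250067
```

View pics/c19.png

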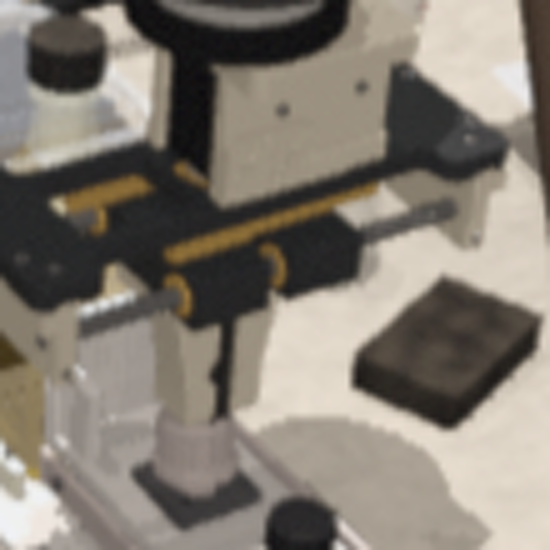

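Emit:
apply_moves:
  plan:
    - [255,[0,0,0.02],0]
    - [255,[0,0,0.02],0]
    - [255,[0,0,0.02],0]

```text
time_s: 22.75
tcp_pos: [0.4782, -0.3513, 0.0935]
eef_rot: [-180.0, 0.0, 60.1]
contact_force: [-0.6, 1.6, 2.6]
gripper_width: 0.0002
```

```bash
python3 st.py
```

```text
22.75 along 0.08886043494609443 z 0.09351036439390395 F along -1.3151090036968534 [-0.60350389  1.58867185  2.61323036] [ 0.40049633  0.30663815 -0.03828771] 0.00019987217876079553
```

Emit:
apply_moves:
  plan:
    - [255,[0,0,0.02],0]
    - [255,[0,0,0.02],0]
    - [255,[0,0,0.02],0]

```text
time_s: 23.12
tcp_pos: [0.4781, -0.3513, 0.0906]
eef_rot: [-180.0, 0.0, 60.1]
contact_force: [-2.7, 1.1, 4.0]
gripper_width: 0.0001
```

```bash
python3 st.py
```

```text
23.125 along 0.0887654383181626 z 0.09064879425045068 F along -2.8637930153065354 [-2.67476285  1.09340663  3.97254752] [6.34387536e-01 8.01926838e-01 6.59212337e-04] 6.0792544860192605e-05
```

Emit:
apply_moves:
  plan:
    - [255,[0,0,0.02],0]
    - [255,[0,0,0.02],0]
    - [255,[0,0,0],0]

```text
time_s: 23.5
tcp_pos: [0.4784, -0.3516, 0.09]
eef_rot: [179.9, 0.0, 60.1]
contact_force: [-6.0, 3.8, 13.9]
gripper_width: 0.0003
```

```bash
python3 st.py
```

```text
23.5 along 0.08924181577858968 z 0.090019392861087 F along -7.077139529780717 [-6.00543944  3.75343957 13.87371159] [1.37227234 1.6467086  0.00465724] 0.0003033549334493092
```

Emit:
apply_moves:
  plan:
    - [255,[0,-0.02,0],0]
    - [255,[0,0,0],0]

```text
time_s: 23.75
tcp_pos: [0.4782, -0.3514, 0.09]
eef_rot: [179.9, 0.0, 60.1]
contact_force: [-3.0, 1.3, 11.6]
gripper_width: 0.0002
```

```bash
python3 st.py; python3 - <<'E'
from h import *
t=grab("scene","s14");crop(t["frame"],280,140,110,110,5,"pics/c20.png")
E
```

```text
23.75 along 0.08889089574848606 z 0.09002010376927588 F along -3.2544609097669817 [-2.98254235  1.34186779 11.57602241] [ 0.78535254  0.98070968 -0.0041176 ] 0.00024428014896240224
```

View pics/c20.png

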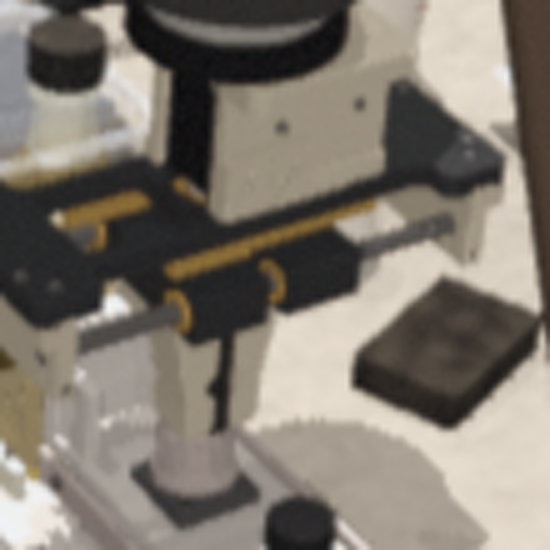

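Emit:
apply_moves:
  plan:
    - [255,[0,-0.01,0.01],0]
    - [255,[0,0,0],0]

```text
time_s: 24.05
tcp_pos: [0.4781, -0.3513, 0.0899]
eef_rot: [179.8, 0.0, 60.1]
contact_force: [-2.3, 1.4, 14.3]
gripper_width: 0.0006
```

```bash
python3 st.py
```

```text
24.05 along 0.08878047883042557 z 0.0898809148664777 F along -2.7223187513487757 [-2.33152441  1.40650966 14.2891062 ] [ 0.85014614  1.02842869 -0.02718777] 0.0005527125574367684
```

```bash
python3 - <<'E'
from h import *
t=grab("scene","s15")
a=t["frame"][215:260,295:345]
cv2.imwrite("pics/c21.png",cv2.resize(a,None,fx=14,fy=14,interpolation=2)[:600])
c=grab("wrist","w15"); crop(c["frame"],225,180,120,110,5,"pics/c22.png")
E
```

```text
(no output)
```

View pics/c21.png

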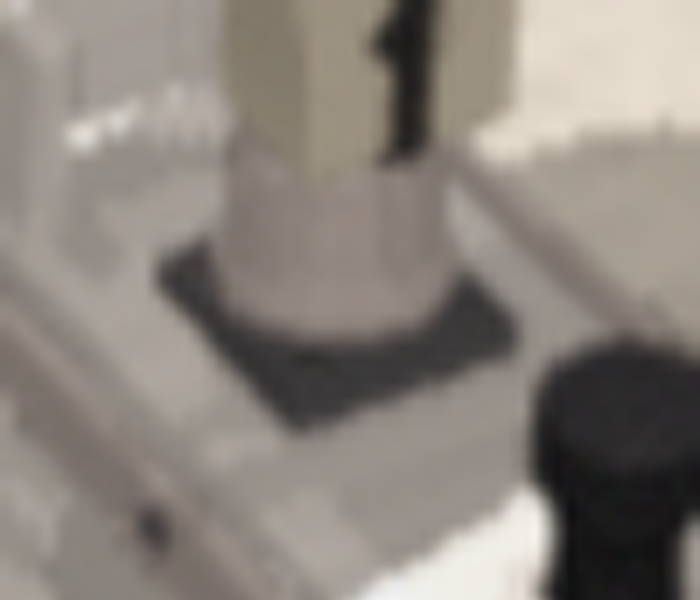

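View pics/c22.png

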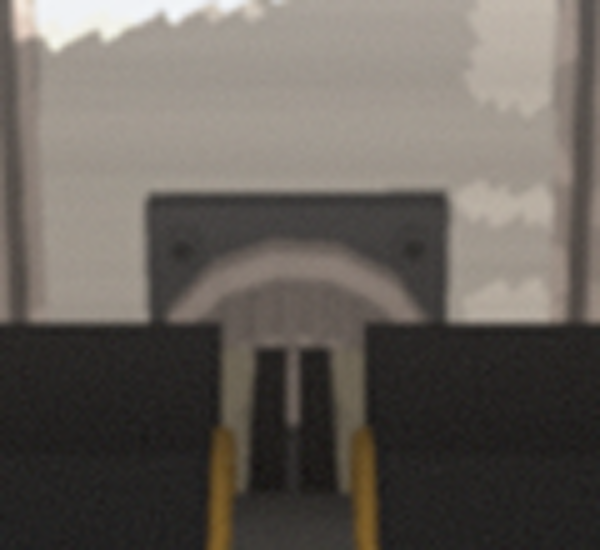

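```bash
python3 - <<'E'
from h import *
s=load("scene0")
g=lambda x,y:(295+x/14-.46,215+y/14-.46)
L=plane(s,*g(158,275),.061);Rr=plane(s,*g(520,345),.061);F=plane(s,*g(298,432),.061)
ctr=(L+Rr)/2; print(L,Rr,F,ctr, np.linalg.norm(L-F),np.linalg.norm(Rr-F))
for C in (ctr,np.array([.4785,-.3515,.061])):
  for h in (0,.0015,.003):
    a=np.radians(np.arange(0,360,2));P=[proj(s,[C[0]+.017*np.cos(x),C[1]+.017*np.sin(x),.061+h]) for x in a];P=np.array(P)
    i=P[:,1].argmax(); print(h,"lowest",(P[i]-[295,215]+.46)*14,"xr",((P[:,0].min()-295+.46)*14,(P[:,0].max()-295+.46)*14))
E
```

```text
[ 0.5024873 -0.3424035  0.061    ] [ 0.45394551 -0.35516371  0.061     ] [ 0.47096558 -0.32346206  0.061     ] [ 0.47821641 -0.3487836   0.061     ] 0.03677495137339942 0.03598161746485796
0 lowest [347.81685475 391.2353915 ] xr (np.float64(212.28757366537667), np.float64(463.78743697124895))
0.0015 lowest [348.47165879 382.65591193] xr (np.float64(212.80643973219293), np.float64(464.542042989039))
0.003 lowest [349.12770168 374.06020046] xr (np.float64(213.3262728169612), np.float64(465.2980583606365))
0 lowest [355.32110443 379.32504583] xr (np.float64(219.9568520678294), np.float64(470.95861627376115))
0.0015 lowest [355.98162821 370.75212202] xr (np.float64(220.4817837599275), np.float64(471.71835446314566))
0.003 lowest [356.64339906 362.16301237] xr (np.float64(221.00769177443982), np.float64(472.4795086844453))
```

```bash
python3 - <<'E'
from h import *
s=load("scene0")
def low(C,h):
    a=np.radians(np.arange(0,360,2));P=np.array([proj(s,[C[0]+.017*np.cos(x),C[1]+.017*np.sin(x),.061+h]) for x in a]);return P[:,1].max()
print("s6",low([.4573,-.3394],.036),low([.4573,-.3394],.031))
print("s9",low([.4785,-.3515],.036),low([.4785,-.3515],.031))
print("now",low([.4785,-.3515],0),low([.4785,-.3515],.005))
f=[load(n)["frame"][y:y+50,300:350] for n,y in (("s6",210),("s9",205),("s15",205))]
cv2.imwrite("pics/c23.png",cv2.resize(np.hstack(f),None,fx=5.3,fy=11,interpolation=2))
E
```

```text
s6 234.06812310909572 236.21127560951123
s9 226.61234555154735 228.74021161041165
now 241.63464613095303 239.58897206266576
```

View pics/c23.png

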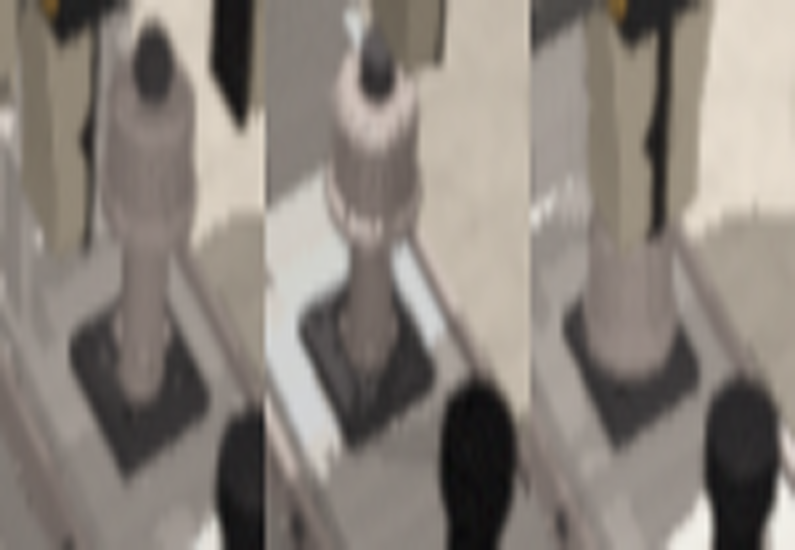

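Emit:
apply_moves:
  plan:
    - [255,[0,-0.01,0.01],0]
    - [255,[0,0,0],0]

```text
time_s: 24.4
tcp_pos: [0.4779, -0.3513, 0.0898]
eef_rot: [179.8, 0.0, 60.1]
contact_force: [-2.3, 2.7, 16.3]
gripper_width: 0.0005
```

```bash
python3 st.py
```

```text
24.4 along 0.08862851889195777 z 0.08975505614937973 F along -3.3549260125710223 [-2.29421421  2.74044689 16.25656302] [0.81198298 1.00024547 0.00525629] 0.00045492989796542844
```

Emit:
apply_moves:
  plan:
    - [255,[0,0,-0.04],0]
    - [255,[0,0,-0.02],0]
    - [255,[0,0,0],0]

```text
time_s: 24.78
tcp_pos: [0.4768, -0.3505, 0.0907]
eef_rot: [180.0, -0.0, 60.1]
contact_force: [-0.4, 0.4, 4.4]
gripper_width: 0.0008
```

```bash
python3 st.py
```

```text
24.775 along 0.08726400423390952 z 0.09071698051126084 F along -0.5292684169636108 [-0.40659808  0.35465239  4.36366414] [0.16995519 0.04148708 0.03417386] 0.0007843977250839003
```

Emit:
apply_moves:
  plan:
    - [255,[0,0,-0.04],0]
    - [255,[0,0,0],0]
    - [255,[0,0,0],0]

```text
time_s: 25.15
tcp_pos: [0.4764, -0.3503, 0.0925]
eef_rot: [-180.0, 0.0, 60.1]
contact_force: [-0.5, -0.7, 3.7]
gripper_width: 0.0005
```

```bash
python3 st.py
```

```text
25.15 along 0.08687130190654846 z 0.0924591607716124 F along -0.14448485909624495 [-0.54560897 -0.65899672  3.68038854] [ 0.13977941  0.01760807 -0.00969011] 0.0005034512126571814
```

Emit:
apply_moves:
  plan:
    - [255,[0,0,-0.06],0]
    - [255,[0,0,-0.2],0]
    - [60,[0,-0.2,-0.6],0]
    - [60,[0,-0.4,-0.4],0]
    - [60,[0,-0.4,0],0]
    - [60,[0,0,0],0]

```text
time_s: 25.9
tcp_pos: [0.4324, -0.325, 0.1565]
eef_rot: [179.9, -0.0, 60.1]
contact_force: [-0.2, -0.1, 0.3]
gripper_width: 0.0349
```

```bash
python3 st.py; python3 - <<'E'
from h import *
t=grab("scene","s16")
crop(t["frame"],285,190,75,75,8,"pics/c24.png")
E
```

```text
25.9 along 0.0360590406945057 z 0.15652224860679587 F along -0.17746501409817275 [-0.23648958 -0.0552612   0.27523357] [-0.08286242 -0.253384   -0.01663662] 0.03489588715291501
```

View pics/c24.png

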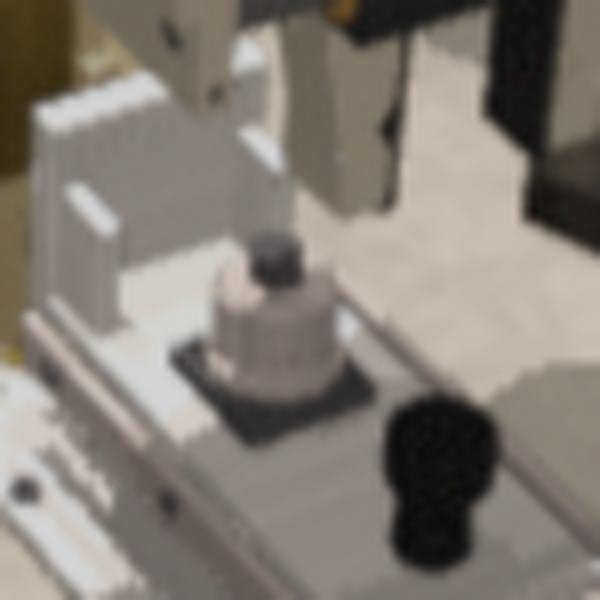

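```bash
python3 - <<'E'
from h import *
s=load("scene0")
A=load("s9")["frame"];B=load("s16")["frame"]
up=4
a=cv2.resize(A,None,fx=up,fy=up,interpolation=2);b=cv2.resize(B,None,fx=up,fy=up,interpolation=2)
for (x0,y0,x1,y1) in ((313,206,330,228),(312,204,331,229),(314,215,328,228)):
    T=a[y0*up:y1*up,x0*up:x1*up]
    S=b[(y0+2)*up:(y1+28)*up,(x0-8)*up:(x1+8)*up]
    r=cv2.matchTemplate(S,T,cv2.TM_CCOEFF_NORMED);_,m,_,l=cv2.minMaxLoc(r)
    print(m,l[0]/up-8,l[1]/up+2)
C=np.array([.4785,-.3515])
for d0 in (-.020,-.0193):
  p0=proj(s,[*C,.061+d0+.066])
  for d in (-.051,-.0495,-.048): print(d0,d,proj(s,[*C,.061+d+.066])-p0)
for n in ("s9","s16"):
    f=load(n)["frame"]
cv2.imwrite("pics/c25.png",cv2.resize(np.hstack([A[200:262,300:345],B[200:262,300:345]]),None,fx=8.8,fy=9.6,interpolation=2))
E
```

```text
0.4010835289955139 -1.75 11.5
0.29738789796829224 2.0 2.0
0.5660492181777954 -2.25 20.5
-0.02 -0.051 [-0.98365835 13.06693565]
-0.02 -0.0495 [-0.93694054 12.44633536]
-0.02 -0.048 [-0.89013495 11.82456902]
-0.0193 -0.051 [-1.00631905 13.36796074]
-0.0193 -0.0495 [-0.95960124 12.74736045]
-0.0193 -0.048 [-0.91279564 12.12559412]
```

View pics/c25.png

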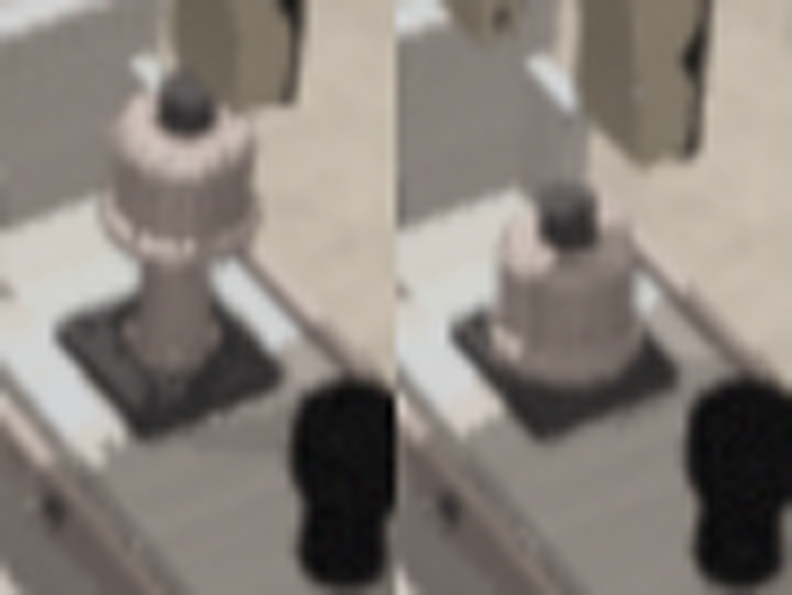

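Emit:
apply_moves:
  plan:
    - [80,[0,0.3,0],0]
    - [80,[0,0.5,0],0]
    - [80,[0,0.24,0],0]
    - [80,[0,0,0],0]
    - [80,[0,0,0],0]

```text
time_s: 26.58
tcp_pos: [0.4777, -0.3511, 0.1551]
eef_rot: [-179.9, 0.0, 60.1]
contact_force: [-0.3, -0.1, 0.5]
gripper_width: 0.0601
```

```bash
python3 - <<'E'
from h import *
c=grab("wrist","w17"); s=c["s"];print(s["time_s"],s["tcp_pos"],s["eef_rot"],s["gripper_width"],proj(c,[.4783,-.3513,.094]))
crop(c["frame"],225,160,120,120,5,"pics/c26.png")
E
```

```text
26.575 [ 0.47769023 -0.35113517  0.15511391] [-1.79937975e+02  4.14573287e-03  6.00676565e+01] 0.06012697082599143 [283.96806662 232.19699479]
```

View pics/c26.png

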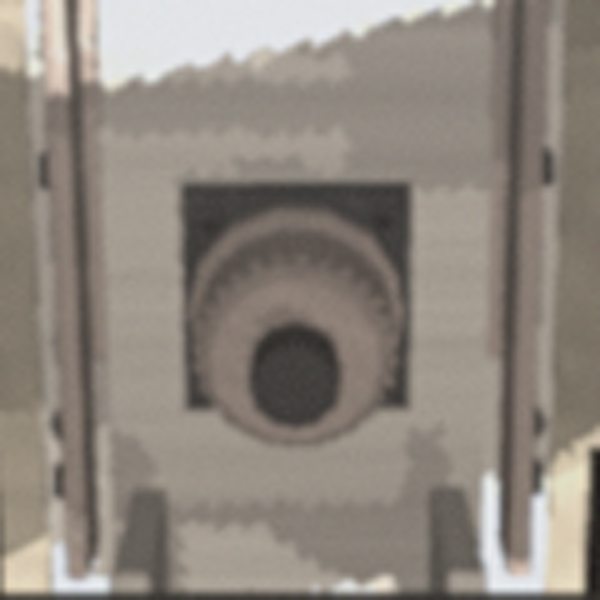

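```bash
python3 - <<'E'
from h import *
c=fix(load("w17")); s=c["s"];R=Ro.from_euler('xyz',s["eef_rot"],degrees=True)
for u,v,z in ((283.5,234.5,.094),(284,218.9,.061)):
    w=plane(c,u,v,z); print(w,R.inv().apply(w-s["tcp_pos"]))
print([plane(c,225+x/5-.4,160+y/5-.4,.061) for x,y in ((183,296),(409,296))])
E
```

```text
[ 0.47959277 -0.35241672  0.094     ] [-0.00015686  0.00235438  0.0611114 ]
[ 0.47819899 -0.35115405  0.061     ] [0.00024431 0.0005522  0.09411335]
[array([ 0.46917788, -0.36667741,  0.061     ]), array([ 0.48691993, -0.33582422,  0.061     ])]
```

Emit:
apply_moves:
  plan:
    - [80,[0,0.03,0.5],0]
    - [80,[0,0,0.6],0]
    - [80,[0,0,0.5],0]
    - [80,[0,0,0.12],0]
    - [80,[0,0,0],0]

```text
time_s: 27.25
tcp_pos: [0.4795, -0.3521, 0.07]
eef_rot: [180.0, 0.0, 60.1]
contact_force: [-0.5, 0.3, 0.5]
gripper_width: 0.0601
```

Emit:
apply_moves:
  plan:
    - [255,[0,0,0],0]
    - [255,[0,0,0],0]
    - [255,[0,0,0],0]
    - [255,[0,0,0],0]
    - [255,[0,0,0],0]
    - [255,[0,0,0],0]
  squeeze: 25

```text
time_s: 28.0
tcp_pos: [0.4797, -0.3521, 0.0698]
eef_rot: [180.0, -0.0, 60.1]
contact_force: [0.8, 1.7, 3.5]
gripper_width: 0.0279
```

```bash
python3 st.py
```

```text
28.0 along 0.0905483499672414 z 0.06979665310533514 F along -0.13449499470658172 [0.81139127 1.68085868 3.47965037] [ 0.53358685 -0.06641822 -0.01182566] 0.02786561742723698
```

Emit:
apply_moves:
  plan:
    - [255,[0,-0.01,0],0]
    - [255,[0,-0.01,0],0]
    - [255,[0,-0.01,0],0]
    - [255,[0,-0.01,0],0]
    - [255,[0,0,0],0]

```text
time_s: 28.62
tcp_pos: [0.478, -0.3512, 0.0696]
eef_rot: [180.0, -0.0, 60.1]
contact_force: [3.3, -0.8, 0.2]
gripper_width: 0.028
```

```bash
python3 st.py
```

```text
28.625 along 0.08866954731693598 z 0.0696128795985395 F along 3.2926210300353502 [ 3.31354437 -0.8427894   0.1629276 ] [-0.34575115 -1.40503765  0.01287684] 0.027998674671665016
```

Emit:
apply_moves:
  plan:
    - [255,[0,0,0.01],0]
    - [255,[0,0,0.01],0]
    - [255,[0,0,0],0]

```text
time_s: 29.0
tcp_pos: [0.4778, -0.3511, 0.0692]
eef_rot: [180.0, 0.0, 60.1]
contact_force: [0.7, 1.3, 6.1]
gripper_width: 0.0278
```

```bash
python3 st.py
```

```text
29.0 along 0.08840874163415452 z 0.06916487574043083 F along -0.03793274067040537 [0.72974013 1.34515261 6.08402245] [ 0.43240116 -0.70494123  0.04652229] 0.02784320917842229
```

Emit:
apply_moves:
  plan:
    - [255,[0,0,0.01],0]
    - [255,[0,0,0],0]
    - [255,[0,0,0],0]

```text
time_s: 29.38
tcp_pos: [0.4777, -0.351, 0.069]
eef_rot: [180.0, 0.0, 60.1]
contact_force: [-0.4, 2.8, 9.9]
gripper_width: 0.0277
```

```bash
python3 st.py; python3 - <<'E'
from h import *
c=grab("wrist","w18"); crop(c["frame"],225,180,120,110,5,"pics/c27.png")
t=grab("scene","s18"); crop(t["frame"],290,200,60,60,9,"pics/c28.png")
E
```

```text
29.375 along 0.08827991678980159 z 0.06898561357511296 F along -1.7846609226905576 [-0.44884935  2.79957715  9.86307204] [ 0.90281036 -0.24585137  0.08053338] 0.02766741921120323
```

View pics/c28.png

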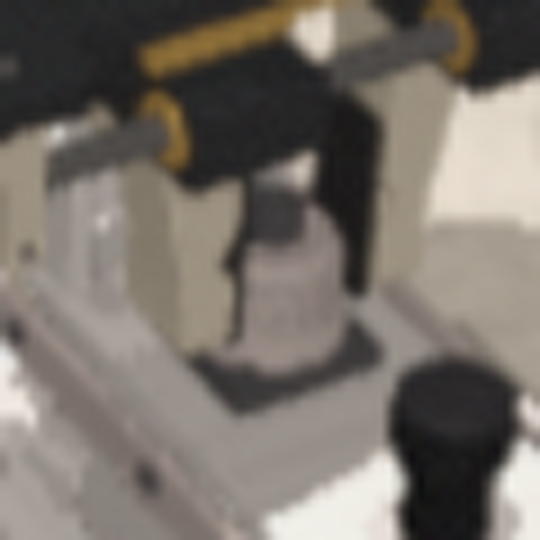

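Emit:
apply_moves:
  plan:
    - [255,[0,0,-0.02],0]
    - [255,[0,0,-0.02],0]
    - [255,[0,0,-0.02],0]
    - [255,[0,0,0],0]

```text
time_s: 29.98
tcp_pos: [0.4774, -0.3509, 0.0705]
eef_rot: [-179.9, 0.0, 60.1]
contact_force: [2.6, -0.9, -4.2]
gripper_width: 0.0283
```

```bash
python3 st.py
```

```text
29.975 along 0.08792604242328253 z 0.07050189670799059 F along 2.756004203886426 [ 2.63387099 -0.94828812 -4.17970857] [-0.1938592  -1.28307986 -0.02338433] 0.02825283863338379
```

Emit:
apply_moves:
  plan:
    - [255,[0,0,-0.01],0]
    - [255,[0,0,-0.01],0]
    - [255,[0,0,0],0]

```text
time_s: 30.35
tcp_pos: [0.4768, -0.3506, 0.0711]
eef_rot: [-179.9, -0.0, 60.0]
contact_force: [2.5, 0.5, -12.6]
gripper_width: 0.028
```

```bash
python3 st.py
```

```text
30.35 along 0.08732264703491771 z 0.0710727864108348 F along 1.9373992864351444 [  2.51206264   0.48205729 -12.55461352] [-0.0802696  -1.1914629  -0.00833747] 0.027989855840673625
```

Emit:
apply_moves:
  plan:
    - [255,[0,0,-0.01],0]
    - [255,[0,0,0],0]
    - [255,[0,0,0],0]

```text
time_s: 30.72
tcp_pos: [0.4767, -0.3505, 0.0714]
eef_rot: [-179.8, -0.0, 60.1]
contact_force: [2.0, 0.6, -22.1]
gripper_width: 0.0277
```

```bash
python3 st.py
```

```text
30.725 along 0.08712526742885479 z 0.07144347676432808 F along 1.4252024149459077 [  1.99365126   0.60801372 -22.14131294] [ 0.05973462 -0.93792936 -0.01111562] 0.027660502688763838
```

Emit:
apply_moves:
  plan:
    - [255,[0,0,0.03],0]
    - [255,[0,0,0.03],0]
    - [255,[0,0,0.03],0]
    - [255,[0,0,0],0]
    - [255,[0,0,0],0]

```text
time_s: 31.35
tcp_pos: [0.4784, -0.3516, 0.0693]
eef_rot: [179.9, 0.0, 60.1]
contact_force: [-2.2, 2.2, 4.2]
gripper_width: 0.0281
```

```bash
python3 st.py
```

```text
31.35 along 0.08922669075248793 z 0.06933473039999216 F along -3.017997569452308 [-2.20429622  2.2209179   4.19748476] [ 0.90018769  0.74533663 -0.03141811] 0.028059510762298286
```

Emit:
apply_moves:
  plan:
    - [255,[0,-0.02,0.01],0]
    - [255,[0,-0.01,0.01],0]
    - [255,[0,0,0],0]

```text
time_s: 31.72
tcp_pos: [0.4783, -0.3515, 0.0691]
eef_rot: [179.7, 0.0, 60.1]
contact_force: [-2.1, 0.9, 10.0]
gripper_width: 0.028
```

```bash
python3 st.py
```

```text
31.725 along 0.0890161200137493 z 0.06910854708112293 F along -2.2397239520407592 [-2.06726094  0.89796023 10.03942363] [ 0.42456706  0.27937495 -0.07359441] 0.027960186828947062
```

Emit:
apply_moves:
  plan:
    - [255,[0,0,-0.01],0]
    - [120,[0,0,0],0]
    - [80,[0,0,0],0]
    - [80,[0,0,0],0]
    - [80,[0,0,0],0]
    - [80,[0,0,-0.3],0]
    - [80,[0,0,-0.7],0]
    - [80,[0,0,-0.7],0]
    - [80,[0,0,0],0]
    - [80,[0,0,0],0]

```text
time_s: 32.98
tcp_pos: [0.4764, -0.3502, 0.1531]
eef_rot: [180.0, -0.0, 60.1]
contact_force: [0.4, 0.0, -0.8]
gripper_width: 0.0603
```

```bash
python3 st.py; python3 - <<'E'
from h import *
c=grab("wrist","w19"); s=c["s"];print(s["tcp_pos"],s["eef_rot"]);crop(c["frame"],225,160,120,120,5,"pics/c29.png")
t=grab("scene","s19"); crop(t["frame"],290,200,60,60,9,"pics/c30.png")
E
```

```text
32.975 along 0.08677227425949784 z 0.15310508884994134 F along 0.33403329618121363 [ 0.40987386  0.04269918 -0.7971231 ] [ 0.04120725 -0.15640341 -0.02203556] 0.06025428976397508
[ 0.47639608 -0.35022713  0.15310509] [ 1.79960574e+02 -2.03706556e-02  6.00710845e+01]
```

View pics/c29.png

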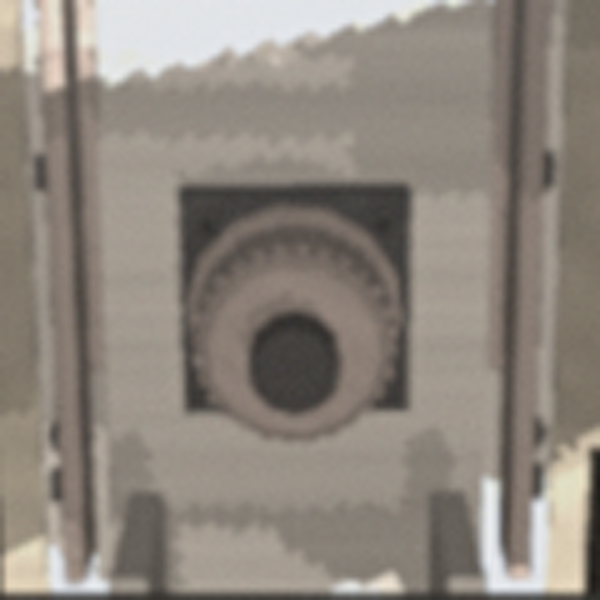

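View pics/c30.png

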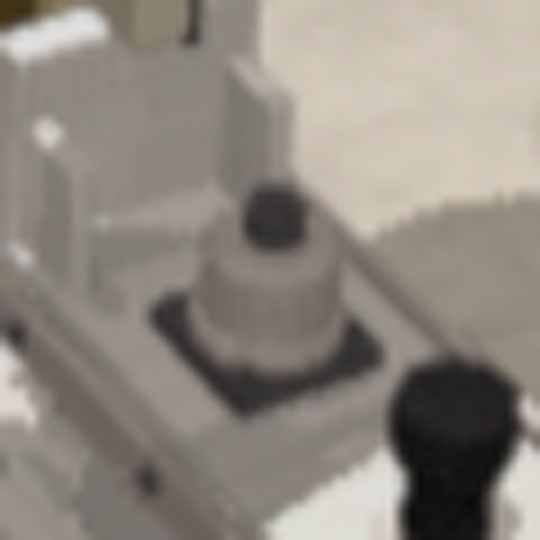

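```bash
python3 - <<'E'
from h import *
c=fix(load("w19")); s=c["s"];R=Ro.from_euler('xyz',s["eef_rot"],degrees=True)
for u,v,z in ((283.6,232,.094),(283.9,218.9,.061)):
    w=plane(c,u,v,z); print(w,R.inv().apply(w-s["tcp_pos"]))
E
```

```text
[ 0.47628437 -0.35024315  0.094     ] [-9.06311318e-05 -1.29493511e-04  5.91049853e-02]
[ 0.47652709 -0.35007795  0.061     ] [ 1.61904120e-04 -2.42655702e-05  9.21051573e-02]
```

The pin is upright and home now. As the first tug came before I had a clear view of it home, I'll repeat it gently.

Emit:
apply_moves:
  plan:
    - [80,[0,0,0.5],0]
    - [80,[0,0,0.6],0]
    - [80,[0,0,0.46],0]
    - [80,[0,0,0.1],0]
    - [255,[0,0,0],0]
    - [255,[0,0,0],0]
    - [255,[0,0,0],0]
    - [255,[0,0,0],0]
    - [255,[0,0,0],0]
    - [255,[0,0,0],0]
  squeeze: 25

```text
time_s: 34.33
tcp_pos: [0.4768, -0.3504, 0.0702]
eef_rot: [179.9, -0.0, 60.1]
contact_force: [-0.2, 2.7, 5.3]
gripper_width: 0.0278
```

```bash
python3 st.py
```

```text
34.325 along 0.0872454972281636 z 0.07022721105140381 F along -1.5309514939664746 [-0.19780762  2.72719388  5.28429101] [ 0.79608819  0.04036403 -0.0077686 ] 0.027768575378085667
```

Emit:
apply_moves:
  plan:
    - [255,[0,0,-0.02],0]
    - [255,[0,0,-0.02],0]
    - [255,[0,0,0],0]

```text
time_s: 34.7
tcp_pos: [0.4762, -0.3503, 0.0713]
eef_rot: [-180.0, 0.0, 60.1]
contact_force: [-0.1, 0.1, -2.9]
gripper_width: 0.0277
```

```bash
python3 st.py
```

```text
34.7 along 0.08662368801694154 z 0.07125411886727645 F along -0.13748206131321314 [-0.12375122  0.06058831 -2.85539424] [-0.02428759 -0.19545635  0.03606896] 0.02773286507154103
```

Emit:
apply_moves:
  plan:
    - [255,[0,0,-0.02],0]
    - [255,[0,0,-0.01],0]
    - [255,[0,0,0],0]

```text
time_s: 35.08
tcp_pos: [0.476, -0.3502, 0.0725]
eef_rot: [-179.9, 0.0, 60.1]
contact_force: [0.0, -0.1, -6.8]
gripper_width: 0.0277
```

```bash
python3 st.py
```

```text
35.075 along 0.0864004573828074 z 0.07248064276316013 F along 0.07444132392898228 [ 0.04895706 -0.06419537 -6.79593653] [-0.22427081 -0.28659023 -0.05554313] 0.027746544365723876
```

Emit:
apply_moves:
  plan:
    - [255,[0,0,-0.01],0]
    - [255,[0,0,0],0]
    - [255,[0,0,0],0]

```text
time_s: 35.45
tcp_pos: [0.4759, -0.35, 0.0728]
eef_rot: [-179.9, 0.0, 60.1]
contact_force: [1.2, -2.1, -14.5]
gripper_width: 0.028
```

```bash
python3 st.py
```

```text
35.45 along 0.08620558476160435 z 0.07276625059020103 F along 2.0559066277455154 [  1.17729314  -2.07691173 -14.53175979] [-0.5741932 -0.4585125  0.0283489] 0.02796760178936844
```

Emit:
apply_moves:
  plan:
    - [255,[0,0,0.02],0]
    - [255,[0,0,0.03],0]
    - [255,[0,0,0.03],0]
    - [255,[0,0,0],0]
    - [255,[0,0,0],0]

```text
time_s: 36.08
tcp_pos: [0.4771, -0.3506, 0.0703]
eef_rot: [179.9, -0.0, 60.1]
contact_force: [0.4, 1.4, 3.5]
gripper_width: 0.0282
```

```bash
python3 st.py
```

```text
36.075 along 0.08752825833940873 z 0.07034766603523268 F along -0.3683690874664214 [0.38696666 1.41192887 3.45316168] [0.62369575 0.04588822 0.02131406] 0.028204162794099076
```

Emit:
apply_moves:
  plan:
    - [255,[0,-0.01,0.02],0]
    - [255,[0,0,0],0]
    - [255,[0,0,-0.01],0]
    - [120,[0,0,0],0]
    - [80,[0,0,0],0]
    - [80,[0,0,0],0]
    - [80,[0,0,0],0]
    - [80,[0,0,-0.3],0]
    - [80,[0,0,-0.7],0]
    - [80,[0,0,-0.7],0]
    - [80,[0,0,0],0]
    - [80,[0,0,0],0]

```text
time_s: 37.58
tcp_pos: [0.4759, -0.35, 0.1546]
eef_rot: [180.0, -0.0, 60.1]
contact_force: [0.4, -0.6, -1.0]
gripper_width: 0.0604
```

```bash
python3 st.py; python3 - <<'E'
from h import *
c=grab("wrist","w20"); s=c["s"];print(s["tcp_pos"],s["eef_rot"]);crop(c["frame"],225,160,120,120,5,"pics/c31.png")
t=grab("scene","s20"); crop(t["frame"],290,200,60,60,9,"pics/c32.png")
E
```

```text
37.575 along 0.08623857313343206 z 0.1546051374422685 F along 0.6098479262862923 [ 0.38348061 -0.55650282 -1.01711995] [ 0.02814874 -0.16180212  0.01272843] 0.06044236310255312
[ 0.47592541 -0.34997501  0.15460514] [ 1.79960346e+02 -2.32591037e-02  6.00675716e+01]
```

View pics/c31.png

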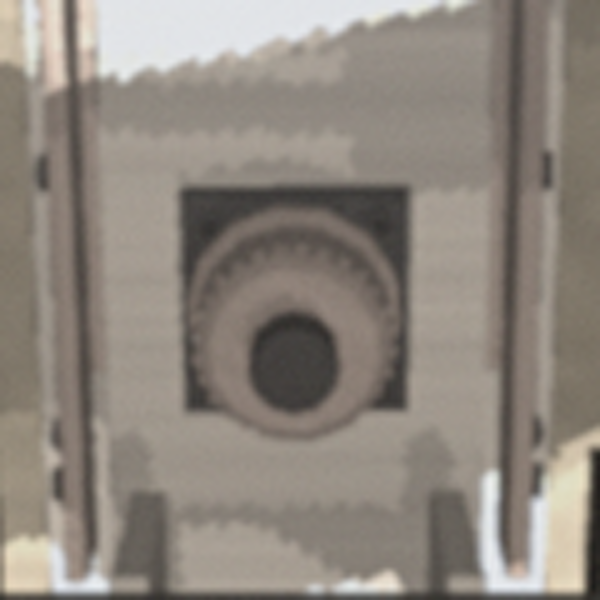

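View pics/c32.png

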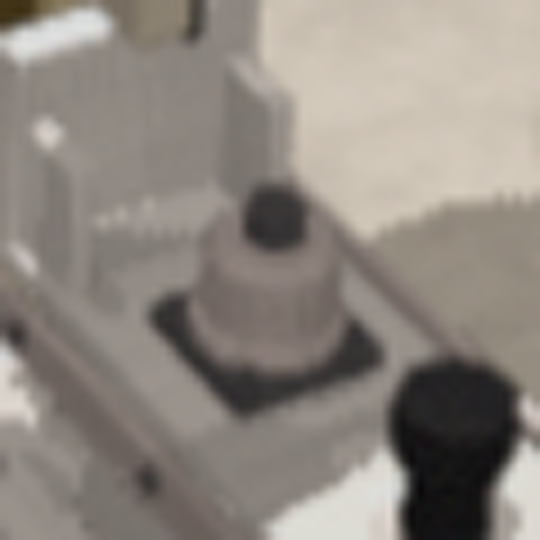

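View pics/s20.png

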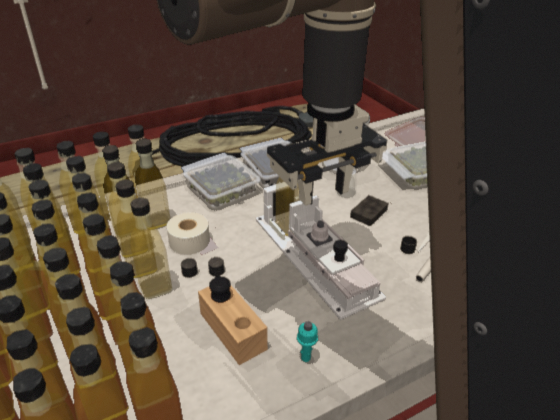

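Same picture as before the second tug: pin upright, button out (button at (283.6, 231.8) in the wrist view), flange on the bush plate, the dowel still in the stand at (220,290), robot clear. Handing in.

```bash
python3 -c "
from plant import close_job
print(close_job())"
```

```text
the job is handed in; nothing more can be done
None
```

The ball-lock pin is locked through the bush and the index strip, shoulder on the bush and button out, and the job was handed in at about 37.6 s of the 69 s. `close_job()` gives no verdict, so the result rests on my own readings.

**What I did**
1. I took the steel pin from the stand and stood it in the bush.
2. I drew the jaw towards the bottle by its knob. It stopped at about 24 mm with 8.6 N along the slide. The pictures then showed the pin about 5 mm lower, its balls resting on the bush.
3. I pressed the pin down by its button and let the button spring out.
4. I tugged the pin twice, pressed it home after each tug and released it.

**Last checks**
- **Lock:** the second tug rose about 2.5 mm and stopped hard at 14.5 N of upward force. The first rose 2.4 mm and reached 22 N, more than the light tug I intended.
- **Home:** before the second tug the button sat within about 0.3 mm of the bush axis, and the pin looked the same after it. The flange was on the bush plate and the button was out.
- **Surroundings:** the dowel, caps, label roll and whetstone looked unmoved. The bottle was partly hidden in the last picture. The gripper was open, about 6 cm above the pin.

**What went wrong or disagreed**
- **Pin not home at first:** it stopped about 1–2 mm short, tilted about 3° towards the bottle, and I had pressed up to 16 N against it, under the 40 N limit. I gripped the head, drew it back about 2 mm (the jaw followed), and it seated.
- **First tug:** it came before I had a clear view of the pin home, which is why I repeated it.
- **Depth:** the scene-camera estimate is only good to about 1 mm, so "home" rests mainly on the hard stops felt at both ends of the play.

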